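Take the push-fit silencer off the air unit and put its tray away

TASK

The long silencer on the bench air unit (not the short blanking cap beside it) needs cleaning: press its collet ring in against its body, keep it pressed and draw the silencer straight off its tube. Set it down gently in the parts tray in front of the unit, let go, then slide the tray fully home into its bay with the silencer in it. Do not disturb the cup, the clear bar and the loop tool.

Things in the scene. Friction and masses are not known exactly. Their poses are not given: they have to be found in the camera images.
- air_unit: Fixed grey bench air unit, 160 deep x 355 wide x 100 high (74 over the bay). Origin: on the table, in the plane of its upright front face. x axis points into the unit, y to its left, z up. Two level steel tubes, 14 in diameter, stick out 88 from the front face towards -x at y = +45 and +135, axis 70 above the table; the silencer is on one, the blanking cap on the other, either way round.
- bay_mouth (a point): Mouth of the tray bay: on the table, in the plane of the air unit's front face, mid-width of the bay (y = -95 of the unit); axes as the air unit. The bay is a roofed slot, clear 106 wide and 68 high, with a stop wall 125 behind the front face. Two cheeks 30 high flare from the mouth to 145 wide at 35 in front of the face.
- silencer: Loose push-fit silencer, 0.15 kg: square alloy block 52 x 52 x 36 long with dark fins. Origin: centre of the block; x along the tube, towards the air unit when fitted; z up when fitted. The block reaches from x = -18 (flat closed rear end) to +18, where a 16 wide, 28 deep bore takes 27 of the tube. With its black collet ring it is 47 long; 50 of bare tube lie between ring and air unit.
- silencer_ring (a joint): Travel (m) of the silencer's collet ring (black disc 52 in diameter, 5 thick, tube through it) towards the block: 0 = out, front of the ring at x = +29 of the silencer; 0.006 = fully in, at +23. Spring: 4 N at 0, 7 N fully in; it comes out when let go.
- ring_top (a point): Middle of the part of the collet ring above the tube, on the ring's front (the side towards the air unit); here the ring stands 19 clear above the tube. Two catches in the bore sit in a groove of the tube and hold the silencer (1.5 of play) unless the ring is in by 5 or more; keep it in while drawing the silencer 30 along the tube. It can be pinched from above between here and the rear end.
- blank_cap: Short blanking cap of the same make on the other tube: block 52 x 52 x 18 long and the same sort of black ring; 29 long in all, against 47 for the silencer, its square end 91 in front of the air unit's front face against 97. Origin on the tube axis, 79 in front of the air unit's front face. Stays where it is.
- tray: Loose steel parts tray, open on top, 120 long (x) x 100 wide (y) x 26 high, walls and floor 4 thick, 0.35 kg. Origin: centre of its underside. It stands on the table in front of the bay, roughly in line, with its +x end towards the bay. When it is home its origin is 65 behind the front face of the air unit, in the middle of the bay (3 of play each side).
- tray_lip (a point): Centre of the tray's upright handle lip, 8 thick (x) x 40 wide (y) x 36 high from the table, at the end of a flat tongue; 126 from the tray's origin towards -x. Axes as the tray.
- water_cup: White cup, 69 in diameter, 73 high; origin at the centre of its underside. Bystander.
- acrylic_bar: Clear bar 190 x 24 x 12 lying on the table; origin at the centre of its underside, y along it. Bystander.
- loop_tool: Modelling tool with a wooden handle and wire loops, 197 long; origin at the centre of its underside, y along it. Bystander.

How it is judged:
By the outcome, as a careful person would: the job done as asked, in the order asked, and still so for the second after the job is handed in, with the robot touching nothing.
It also fails if it takes over 61 s, if anything falls off the work surface, if the arm or the gripper's body presses on something with over 40 N, if the wrist force passes 120 N, or if a joint passes its speed limit or range.

ROBOT

A 7-joint arm with a two-finger parallel gripper is mounted at the origin on a cart in front of the work surface, level with it; the furniture and walls round the work are solid. World frame = base frame: x ahead of the robot, y to its left, z up, the work surface at z = 0. Lengths are in m, angles in rad, forces in N, time in s.
With the tool pointing down it reaches from about 0.425 to 0.925 m from the base axis. Payload 6.8 kg.
Tool frame: the origin (TCP) lies at the centre of the arm's flange, where the gripper is bolted on; the fingertips stand 173 mm ahead of it and the grasp point (between the pads) lies 155 mm ahead of it (r.hold_point_z is the distance from the TCP to the grasp point, in m); z points along the fingers, x is the direction in which the jaws open and shut, and the axes are right-handed (so a half turn about z gives the same grasp; the last joint's range is limited). The gripper opens to 85 mm and grips with 20 to 120 N. Pads are 22 mm wide; open, the fingers measure 114 mm over their backs; the gripper's body (76 mm by 85 mm) begins 54 mm behind the grasp point. The pads swing forward as they close: fully open they stand 13 mm farther back than shut.
Start: joints at [1.059, 0.477, 0.022, 1.555, -0.011, 1.109, -0.083], TCP at [0.265, -0.621, 0.405] pointing down, gripper open.
Joint ranges: [-2.96, 2.96], [-0.34, 2.1], [-1.41, 1.46], [0.24, 2.44], [-1.37, 4.51], [0.17, 1.92], [-2.96, 2.96]. Speed limits (rad/s): [2.39, 2.39, 3.14, 3.14, 3.14, 3.14, 3.14].

INTERFACE

Orientations are given as a rotation vector (axis times angle).
In Python, from bench import r gives the robot as it stands.
- The arm moves only by the tool apply_moves, never from a script. Its arguments are lists of equal length, an entry for each row: "dp": the shift along the tool's x, y, z scaled (see below), a list of three; "twist": the turn, a rotation vector about the tool's x, y, z scaled (see below), a list of three; "jaw": the closure in counts, from 0 (fully open) to 255 (shut). In form: {"dp": [[x, y, z], ...], "twist": [[rx, ry, rz], ...], "jaw": [jaw, ...]}. A call has 1 to 20 rows; each row shifts and turns the pose as measured when the row begins, along the tool's axes as they then stand; what a row does not reach is not made up. The controller multiplies each number of a shift by 12 cm and each number of a turn by 120 degrees. A row lasts 1/10 s, in which the tool goes at most 50 mm and 8.59 degrees, less where a joint would pass 70% of its speed; a pose out of reach is approached as far as the arm can. A call with a number of a shift or a turn outside -1 to 1 is refused whole. A call with a gripper value outside its range is refused whole. The fingers move at their own pace and stop on an object; "grip_force" is the grip in N (left out, the last holds). Time passes only in rows, so rows that do not move let the fingers close. It gives the time, the measured TCP pose, the force and the opening at its end, in the units of the state.
- r.get_obs(): the state, without advancing time (a new reading comes with each control period).
- r.grab_frame(name): name is "scene" or "top" or "wrist"; returns a dict with "color" (420x560x3 uint8, red, green, blue), "z_map" (420x560 float32, m along the optical axis (not along the pixel's ray), 0 where there is no reading), "intrinsics" (3x3 intrinsics, pixels), "dist_coeffs" ([k1, k2, p1, p2, k3] as OpenCV has them; the pictures are not rectified), "R" (3x3) and "t" (3): a world point X has camera coordinates R X + t; the wrist camera has in their place "hand_eye" (4x4, takes a point from camera to tool coordinates, whose origin is the TCP and whose axes are the tool frame's). Camera axes: x right, y down, z forward; pixel columns grow to the right and rows downward; lengths in m; the calibration is good to about 2 mm. A picture is of the moment at which its call begins: read the wrist's pose just before it.
- r.hand_in(): hands the job in, once; it reports no verdict.
The state is a dict: "clock": time; "joints": joint angles; "qvel": joint speeds; "tau": joint torques, N m; "tcp_pos": TCP position; "orientation": TCP orientation; "contact_force": force on the tool from outside, world axes, zero at the start; "moment": the same for the moment, N m; "grip_width": finger opening in m.
Only numpy, scipy, OpenCV 4.12 (cv2) and the standard library are available. Lean on these libraries where they do the work, as an engineer would, in place of code of your own. Each camera call takes 0.05 s, during which the arm holds its last target.

## Working session

There is one attempt and no reset: what is moved stays moved. The work goes in short steps, Python scripts to look and compute and a tool call to move; the robot and the scene stay as the last step left them, time stands still between calls to the robot, and variables do not carry over. Pictures are saved under pics/ and viewed, and the job is handed in when it is done.

Besides the shell and the picture viewer there is one more tool, called after "Emit:" as name(argument=value, ...) on one line, values as JSON. apply_moves: Moves the arm, as the interface text tells. Shifts and turns lie within -1 to 1; 1 stands for 12 cm of shift or 120 degrees of turn. Its arguments: {"type":"object","properties":{"dp":{"type":"array"},"twist":{"type":"array"},"jaw":{"type":"array"},"grip_force":{"type":"number"}},"required":["dp","twist","jaw"]}

```bash
ls; mkdir -p pics; python3 - <<'E'
from bench import r
import cv2
print(r.get_obs())
for n in ("scene","top"):
    f=r.grab_frame(n); cv2.imwrite(f"pics/{n}0.png",f["color"][:,:,::-1]); print(n,f["intrinsics"],f["dist_coeffs"],f["R"],f["t"])
    import pickle; pickle.dump(f,open(f"{n}0.pkl","wb"))
E
```

```text
pics
{'clock': 0.0, 'joints': array([ 1.05889352,  0.47778827,  0.02233213,  1.55644766, -0.01152815,
        1.10931697, -0.08310914]), 'qvel': array([-7.66237397e-04, -8.20527978e-04,  5.83088326e-05,  7.52669136e-04,
        7.84689249e-04,  1.40701979e-03, -2.48195872e-04]), 'tau': array([ 1.42994545e-04, -5.96449935e+01,  1.60781354e+00, -2.81195623e+01,
        1.23984597e-02,  9.38496203e-03,  2.07923637e-05]), 'tcp_pos': array([ 0.26512499, -0.62044866,  0.40373481]), 'orientation': array([-2.62102726e+00,  1.73033107e+00,  2.49053691e-03]), 'contact_force': array([ 0.05651416, -0.3369927 ,  0.16930143]), 'moment': array([-0.04500455, -0.05266981, -0.04442607]), 'grip_width': 0.0851336895447681}
scene [[517.36440739   0.         278.87568958]
 [  0.         517.36440739 212.76181634]
 [  0.           0.           1.        ]] [-0.02288271  0.          0.          0.          0.        ] [[-0.81007309 -0.58631353  0.00424716]
 [-0.24814422  0.33626457 -0.90848808]
 [ 0.53123068 -0.73699565 -0.41788919]] [0.46937737 0.23158469 1.09036187]
top [[450.87650712   0.         279.04390717]
 [  0.         450.87650712 209.16418486]
 [  0.           0.           1.        ]] [-0.04576826  0.          0.          0.          0.        ] [[ 0.01192009 -0.99982104 -0.01469004]
 [-0.99505519 -0.01041198 -0.09877636]
 [ 0.09860573  0.01579482 -0.99500122]] [0.01688895 0.58095635 1.21035155]
```

View pics/scene0.png

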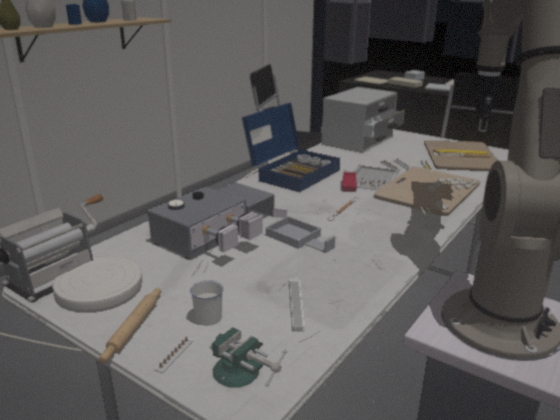

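View pics/top0.png

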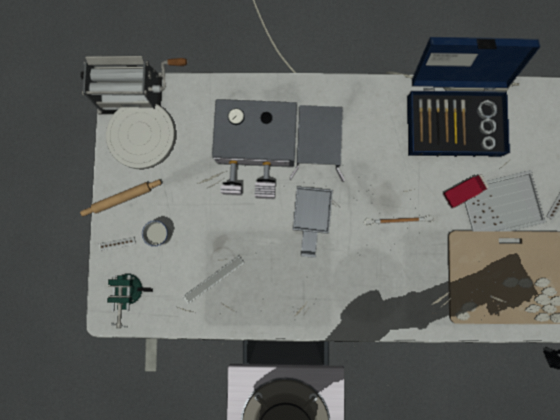

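```bash
cat > h.py <<'E'
import numpy as np,cv2,pickle
from scipy.spatial.transform import Rotation as Ro
def cloud(f,T=None):
    z=f["z_map"];h,w=z.shape
    u,v=np.meshgrid(np.arange(w),np.arange(h))
    p=cv2.undistortPoints(np.stack([u,v],-1).reshape(-1,1,2).astype(np.float64),f["intrinsics"],f["dist_coeffs"]).reshape(h,w,2)
    C=np.dstack([p[...,0]*z,p[...,1]*z,z])
    if "R" in f: W=(C-f["t"])@f["R"]
    else:
        M=T@f["hand_eye"]; W=C@M[:3,:3].T+M[:3,3]
    W[z==0]=np.nan
    return W
def tcpT(o):
    T=np.eye(4);T[:3,:3]=Ro.from_rotvec(o["orientation"]).as_matrix();T[:3,3]=o["tcp_pos"];return T
def ray_plane(f,uv,zp,T=None):
    p=cv2.undistortPoints(np.array(uv,float).reshape(-1,1,2),f["intrinsics"],f["dist_coeffs"]).reshape(-1,2)
    d=np.c_[p,np.ones(len(p))]
    if "R" in f: D=d@f["R"]; O=-f["R"].T@f["t"]
    else:
        M=T@f["hand_eye"]; D=d@M[:3,:3].T; O=M[:3,3]
    return O+D*((zp-O[2])/D[:,2])[:,None]
E
python3 - <<'E'
from h import *
for n,(a,b,c,d) in {"top":(85,265,190,360),"scene":(170,340,140,350)}.items():
    f=pickle.load(open(n+"0.pkl","rb"))
    im=f["color"][a:b,c:d,::-1]; s=min(800/im.shape[1],600/im.shape[0]);s=int(s)
    im=cv2.resize(im,None,fx=s,fy=s,interpolation=cv2.INTER_CUBIC)
    im=np.clip(im.astype(float)*1.6,0,255).astype(np.uint8)
    cv2.imwrite(f"pics/{n}_crop.png",im); print(n,s,im.shape)
    W=cloud(f)
    if n=="top":
        for (u,v) in [(225,140),(260,140),(320,140),(232,190),(265,187),(312,205),(309,243),(280,250),(155,232),(215,280),(232,162),(233,176),(265,176)]:
            print((u,v),np.round(W[v,u],4))
E
```

```text
top 3 (540, 510, 3)
(225, 140) [0.7551 0.1668 0.102 ]
(260, 140) [0.7576 0.0749 0.095 ]
(320, 140) [ 0.7642 -0.0852  0.0745]
(232, 190) [0.6227 0.1456 0.0989]
(265, 187) [0.6323 0.0599 0.0931]
(312, 205) [ 0.5961 -0.0686  0.0018]
(309, 243) [ 0.4895 -0.0608  0.002 ]
(280, 250) [0.4692 0.0198 0.0013]
(155, 232) [0.5131 0.3592 0.047 ]
(215, 280) [0.3847 0.1972 0.0156]
(232, 162) [0.7008 0.1496 0.0801]
(233, 176) [0.6636 0.1465 0.0765]
(265, 176) [0.6644 0.0611 0.0766]
scene 3 (510, 630, 3)
```

View pics/top_crop.png

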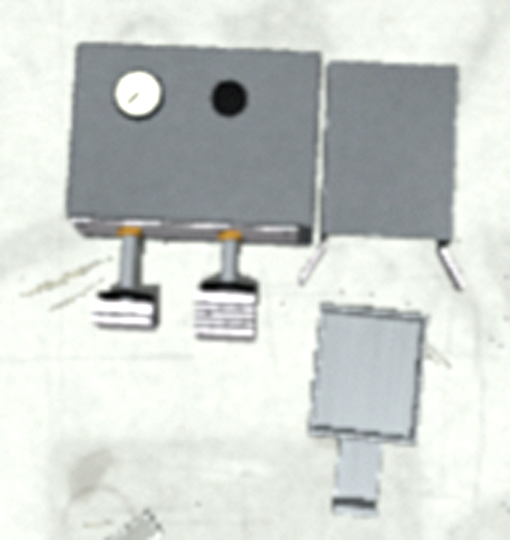

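View pics/scene_crop.png

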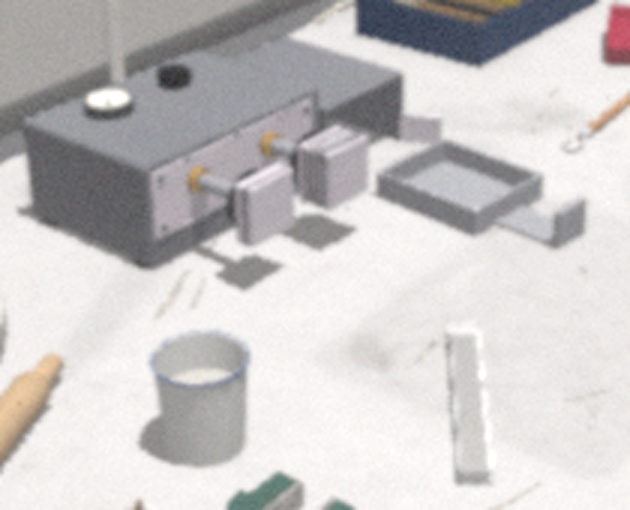

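```bash
python3 - <<'E'
from h import *
f=pickle.load(open("top0.pkl","rb")); W=cloud(f); im=f["color"]
X,Y,Z=W[...,0],W[...,1],W[...,2]
def rect(m,name):
    P=W[m][:,:2]; r=cv2.minAreaRect((P*1000).astype(np.float32)); print(name,m.sum(),r); return r
lab=lambda m:cv2.connectedComponentsWithStats(m.astype(np.uint8))
m=(Z>0.088)&(Z<0.115)
n,l,s,c=lab(m)
for i in range(1,n):
    if s[i,4]>100: 
        print(s[i],c[i], np.median(Z[l==i])); rect(l==i,"hi")
m=(Z>0.062)&(Z<0.086)
n,l,s,c=lab(m)
for i in range(1,n):
    if s[i,4]>30: 
        print(s[i],c[i], np.median(Z[l==i])); rect(l==i,"mid")
m=(Z>0.012)&(Z<0.05)
n,l,s,c=lab(m)
for i in range(1,n):
    if s[i,4]>20: 
        print(s[i],c[i], np.median(Z[l==i])); rect(l==i,"low")
# table height
print(np.nanmedian(Z[250:260,260:290]))
# rays
def px(u,v): return (190+(u)/3-0.33,85+v/3-0.33)
pts=dict(roofL=((70,217),.1),roofBL=((80,43),.1),roofBR=((320,52),.1),roofR=((312,224),.1),
 bayBL=((329,63),.074),bayBR=((458,66),.074),bayFL=((324,237),.074),bayFR=((447,241),.074),
 trFL=((320,303),.026),trFR=((427,313),.026),trBR=((415,445),.026),trBL=((308,432),.026),
 lipL=((332,500),.036),lipR=((377,504),.036),silL=((195,337),.096),silR=((256,339),.096),capL=((94,324),.096),capR=((155,328),.096))
for k,(p,z) in pts.items(): print(k,np.round(ray_plane(f,[px(*p)],z)[0],4))
E
```

```text
[  88   65   55   27 1032] [115.43410853  78.76162791] 0.11109219308564683
hi 1032 ((923.6787719726562, 464.7412109375), (147.43362426757812, 77.94422149658203), 89.24053192138672)
[145  64  21  36 205] [152.94634146  83.83902439] 0.10331272560479285
hi 205 ((915.2032470703125, 355.8849182128906), (52.63263702392578, 94.99810791015625), 85.8272476196289)
[414  65 104  18 673] [468.47399703  70.18276374] 0.10142243601337575
hi 673 ((945.014892578125, -473.3043212890625), (271.40545654296875, 32.626502990722656), 89.95287322998047)
[ 212   99   86   64 4919] [254.71152673 130.44927831] 0.09954531182430512
hi 4919 ((785.1986083984375, 89.86334228515625), (220.8906707763672, 164.8472442626953), 87.9122085571289)
[255 183  21  14 276] [264.81884058 189.52898551] 0.09404944905496432
hi 276 ((625.6376342773438, 59.778564453125), (35.61107635498047, 52.77003860473633), 1.0856866836547852)
[221 186  20   8 144] [230.65972222 189.125     ] 0.09518198840678348
hi 144 ((625.0786743164062, 149.93348693847656), (50.91189193725586, 18.248207092285156), 89.97541809082031)
[264 408  43  12 142] [284.
[... 6975 characters left out ...]
01390093829923399
low 33 ((34.17666244506836, 105.79204559326172), (11.444429397583008, 41.760746002197266), 70.71971893310547)
-0.0005818520963721456
roofL [0.7097 0.1976 0.1   ]
roofBL [0.8675 0.1932 0.1   ]
roofBR [ 0.8604 -0.0203  0.1   ]
roofR [ 0.7052 -0.0145  0.1   ]
bayBL [ 0.8592 -0.0291  0.074 ]
bayBR [ 0.8574 -0.1457  0.074 ]
bayFL [ 0.699  -0.0257  0.074 ]
bayFR [ 0.6965 -0.1352  0.074 ]
trFL [ 0.6469 -0.0237  0.026 ]
trFR [ 0.6386 -0.1223  0.026 ]
trBR [ 0.5168 -0.1114  0.026 ]
trBL [ 0.5276 -0.0137  0.026 ]
lipL [ 0.4659 -0.0357  0.036 ]
lipR [ 0.4628 -0.0763  0.036 ]
silL [0.6053 0.0863 0.096 ]
silR [0.6041 0.0332 0.096 ]
capL [0.6158 0.1747 0.096 ]
capR [0.6128 0.1213 0.096 ]
```

```bash
cat >> h.py <<'E'
def plan(o,pos,yaw):
    """target: tool down, jaw x axis at world yaw (deg, mod 180 nearest). prints tool-frame scaled shift and twist"""
    T=tcpT(o);R=T[:3,:3]
    best=None
    for y in (yaw,yaw+180):
        a=np.radians(y); xa=np.array([np.cos(a),np.sin(a),0]);za=np.array([0,0,-1.]);G=np.c_[xa,np.cross(za,xa),za]
        rv=Ro.from_matrix(R.T@G).as_rotvec()
        d=R.T@(np.array(pos)-T[:3,3]); d2=G.T@(np.array(pos)-T[:3,3])
        print("yaw",y,"twist deg",np.round(np.degrees(rv),2),"scaled",np.round(np.degrees(rv)/120,4),"| shift(now axes)/.12",np.round(d/.12,4),"| shift(after turn)/.12",np.round(d2/.12,4))
E
python3 - <<'E'
from h import *
from bench import r
o=r.get_obs();T=tcpT(o);print(T.round(3),o["joints"].round(2))
plan(o,(0.58,0.03,0.40),-1.9)
f=r.grab_frame("wrist");print(f["hand_eye"],f["intrinsics"])
E
```

```text
[[ 0.393 -0.92  -0.001  0.265]
 [-0.92  -0.393  0.001 -0.62 ]
 [-0.002  0.    -1.     0.404]
 [ 0.     0.     0.     1.   ]] [ 1.06  0.48  0.02  1.56 -0.01  1.11 -0.08]
yaw -1.9 twist deg [-5.000e-02  9.000e-02 -6.496e+01] scaled [-4.000e-04  7.000e-04 -5.414e-01] | shift(now axes)/.12 [-3.9537 -4.5429  0.0377] | shift(after turn)/.12 [ 2.443  -5.5048  0.032 ]
yaw 178.1 twist deg [1.0000e-01 5.0000e-02 1.1503e+02] scaled [8.000e-04 4.000e-04 9.586e-01] | shift(now axes)/.12 [-3.9537 -4.5429  0.0377] | shift(after turn)/.12 [-2.443   5.5048  0.032 ]
[[ 9.99997814e-01  3.15044805e-05 -2.09080156e-03  2.10218671e-03]
 [ 6.37002900e-04  9.47771426e-01  3.18949711e-01 -8.23864358e-02]
 [ 1.99165032e-03 -3.18950345e-01  9.47769334e-01  3.21760969e-02]
 [ 0.00000000e+00  0.00000000e+00  0.00000000e+00  1.00000000e+00]] [[329.36627429   0.         284.81844895]
 [  0.         329.36627429 208.40957663]
 [  0.           0.           1.        ]]
```

```bash
python3 - <<'E'
import numpy as np
for i in range(16):
    yaw=-66.9+i*65/16
    a=np.radians(64.1-yaw); print(i,round(.376*np.cos(a),2),round(-.376*np.sin(a),2))
E
```

```text
0 -0.25 -0.28
1 -0.23 -0.3
2 -0.2 -0.32
3 -0.18 -0.33
4 -0.16 -0.34
5 -0.13 -0.35
6 -0.11 -0.36
7 -0.08 -0.37
8 -0.06 -0.37
9 -0.03 -0.37
10 -0.0 -0.38
11 0.02 -0.38
12 0.05 -0.37
13 0.08 -0.37
14 0.1 -0.36
15 0.13 -0.35
```

Emit:
apply_moves(dp=[[-0.25, -0.28, 0], [-0.23, -0.3, 0], [-0.2, -0.32, 0], [-0.18, -0.33, 0], [-0.16, -0.34, 0], [-0.13, -0.35, 0], [-0.11, -0.36, 0], [-0.08, -0.37, 0], [-0.06, -0.37, 0]], twist=[[0, 0, -0.034], [0, 0, -0.034], [0, 0, -0.034], [0, 0, -0.034], [0, 0, -0.034], [0, 0, -0.034], [0, 0, -0.034], [0, 0, -0.034], [0, 0, -0.034]], jaw=[0, 0, 0, 0, 0, 0, 0, 0, 0], grip_force=40)

```text
clock: 1.05
tcp_pos: [0.4392, -0.2459, 0.4004]
orientation: [3.036, -0.8, -0.008]
contact_force: [0.7, -0.5, -0.0]
grip_width: 0.0855
```

```bash
python3 - <<'E'
from h import *
from bench import r
o=r.get_obs();print(o["joints"].round(2),o["tcp_pos"])
plan(o,(0.58,0.03,0.38),-1.9)
E
```

```text
[ 0.63  0.22 -0.29  1.95  0.08  0.99 -0.2 ] [ 0.43919319 -0.24586563  0.40038669]
yaw -1.9 twist deg [  0.15   0.3  -27.61] scaled [ 0.0012  0.0025 -0.2301] | shift(now axes)/.12 [-0.1106 -2.5792  0.1608] | shift(after turn)/.12 [ 1.0965 -2.3365  0.1699]
yaw 178.1 twist deg [  0.4   -0.2  152.39] scaled [ 0.0033 -0.0017  1.2699] | shift(now axes)/.12 [-0.1106 -2.5792  0.1608] | shift(after turn)/.12 [-1.0965  2.3365  0.1699]
```

Emit:
apply_moves(dp=[[-0.02, -0.37, 0.02], [0.02, -0.37, 0.02], [0.05, -0.37, 0.02], [0.08, -0.37, 0.02], [0.1, -0.36, 0.03], [0.13, -0.35, 0.03], [0.14, -0.3, 0.02], [0, 0, 0]], twist=[[0, 0, -0.034], [0, 0, -0.034], [0, 0, -0.034], [0, 0, -0.034], [0, 0, -0.034], [0, 0, -0.034], [0, 0, -0.026], [0, 0, 0]], jaw=[0, 0, 0, 0, 0, 0, 0, 0])

```text
clock: 1.85
tcp_pos: [0.5894, 0.0444, 0.3792]
orientation: [-3.14, 0.006, 0.007]
contact_force: [0.1, -0.3, 1.0]
grip_width: 0.0855
```

```bash
python3 - <<'E'
from h import *
from bench import r
o=r.get_obs();print(o["joints"].round(2),o["tcp_pos"])
plan(o,(0.58,0.03,0.38),-1.9)
f=r.grab_frame("wrist"); pickle.dump((o,f),open("w1.pkl","wb"))
cv2.imwrite("pics/w1.png",f["color"][:,:,::-1])
W=cloud(f,tcpT(o))
X,Y,Z=[W[...,i] for i in range(3)]
print(np.nanmin(Z),np.nanmax(Z))
E
```

```text
[ 0.21  0.41 -0.5   1.76  0.22  1.03 -0.38] [0.58943978 0.04435686 0.37923584]
yaw -1.9 twist deg [-0.09  0.24  1.69] scaled [-0.0008  0.002   0.014 ] | shift(now axes)/.12 [-0.0782  0.1199 -0.0062] | shift(after turn)/.12 [-0.0747  0.1222 -0.0064]
yaw 178.1 twist deg [-3.8000e-01 -1.4000e-01 -1.7831e+02] scaled [-3.200e-03 -1.200e-03 -1.486e+00] | shift(now axes)/.12 [-0.0782  0.1199 -0.0062] | shift(after turn)/.12 [ 0.0747 -0.1222 -0.0064]
-0.7491063602232599 0.298333613807607
```

View pics/w1.png

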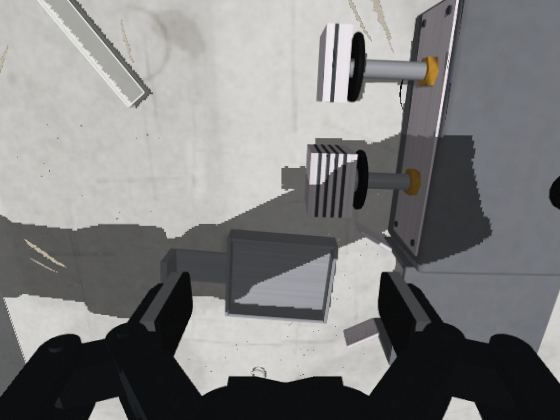

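```bash
python3 - <<'E'
from h import *
o,f=pickle.load(open("w1.pkl","rb")); T=tcpT(o); W=cloud(f,T); X,Y,Z=[W[...,i] for i in range(3)]
def rr(m,name):
    n,l,s,c=cv2.connectedComponentsWithStats(m.astype(np.uint8)); i=1+np.argmax(s[1:,4]); k=l==i
    P=W[k]; r=cv2.minAreaRect((P[:,:2]*1000).astype(np.float32)); print(name,k.sum(),[np.round(q,1) for q in r],"z",np.median(P[:,2]).round(4)," x %.4f..%.4f y %.4f..%.4f"%(P[:,0].min(),P[:,0].max(),P[:,1].min(),P[:,1].max()))
    return k
u,v=np.meshgrid(np.arange(560),np.arange(420))
rr((Z>.09)&(Z<.1)&(v>130)&(v<225)&(u<352),"sil top block")
rr((Z>.085)&(Z<.1)&(v>130)&(v<225)&(u<380),"sil top all")
rr((Z>.09)&(Z<.1)&(v>10)&(v<110)&(u<380),"cap top all")
k=rr((Z>.069)&(Z<.08)&(v>170)&(v<190)&(u>370)&(u<405),"sil tube")
k2=rr((Z>.069)&(Z<.08)&(v>55)&(v<80)&(u>366)&(u<422),"cap tube")
for q in (k,k2):
    P=W[q]; d=P[P[:,2]>np.percentile(P[:,2],60)]; print(np.polyfit(d[:,0],d[:,1],1),d.mean(0), P[:,2].max())
rr((Z>.09)&(Z<.11)&(u>400)&(v<270),"roof")
rr((Z>.018)&(Z<.031)&(u>215)&(u<345)&(v>220)&(v<330),"tray rim")
rr((Z>.03)&(Z<.042)&(u>150)&(u<200)&(v>230)&(v<300),"lip")
# edge rays
for nm,p,z in [("silRearTop",(309,145),.096),("silRearBotside",(307,215),.096),("ringFrontTop",(362,152),.096),("ringBot",(362,206),.096),("trFL",(232,231),.026),("trFR",(337,238),.026),("trBR",(328,322),.026),("trBL",(226,318),.026)]:
    print(nm,ray_plane(f,[p],z,T)[0].round(4))
# front face fit
m=(Z>.04)&(Z<.09)&(u>395)&(u<460)&(v<240)&(X>.68)&(X<.72)
P=W[m]; p=np.polyfit(P[:,1],P[:,0],1); res=P[:,0]-np.polyval(p,P[:,1]); g=abs(res)<.003; p=np.polyfit(P[g,1],P[g,0],1); print("face x=a*y+b",p,g.sum(),np.std(res[g]))
E
python3 - <<'E'
import cv2
im=cv2.imread('pics/w1.png')[120:340,150:420]
cv2.imwrite('pics/w1c.png',cv2.resize(im,None,fx=2.7,fy=2.7,interpolation=cv2.INTER_CUBIC))
E
```

```text
sil top block 2766 [array([626.1,  59.4]), array([52.7, 36. ]), np.float64(88.0)] z 0.0934  x 0.6072..0.6432 y 0.0326..0.0861
sil top all 3018 [array([626.3,  59.4]), array([52.7, 36.5]), np.float64(88.0)] z 0.0934  x 0.6072..0.6451 y 0.0326..0.0861
cap top all 2029 [array([626.7, 149.1]), array([52.2, 18.4]), np.float64(87.6)] z 0.0946  x 0.6166..0.6363 y 0.1228..0.1755
sil tube 534 [array([676.9,  58.2]), array([30. , 14.3]), np.float64(0.7)] z 0.0743  x 0.6619..0.6920 y 0.0510..0.0652
cap tube 1029 [array([674.8, 147.4]), array([14.1, 45.1]), np.float64(88.4)] z 0.0745  x 0.6523..0.6972 y 0.1402..0.1549
[-0.04126351  0.08579465] [0.67637958 0.05788485 0.07538434] 0.07693982781206338
[-0.05658597  0.18564381] [0.67438361 0.14748316 0.07559939] 0.07754150502639018
roof 33671 [array([764.1,  88.2]), array([128.6, 207.6]), np.float64(0.5)] z 0.0983  x 0.7005..0.8293 y -0.0153..0.1921
tray rim 1784 [array([581.6, -69.9]), array([100.4, 120.5]), np.float64(84.8)] z 0.0237  x 0.5179..0.6451 y -0.1243..-0.0151
lip 166 [array([457. , -51.7]), array([24.6,  7.9]), np.float64(82.8)] z 0.0339  x 0.4519..0.4623 y -0.0638..-0.0394
silRearTop [0.6076 0.0916 0.096 ]
silRearBotside [0.607  0.0355 0.096 ]
ringFrontTop [0.6481 0.0863 0.096 ]
ringBot [0.6511 0.043  0.096 ]
trFL [ 0.5329 -0.0071  0.026 ]
trFR [ 0.6438 -0.0154  0.026 ]
trBR [ 0.6385 -0.1221  0.026 ]
trBL [ 0.5195 -0.1165  0.026 ]
face x=a*y+b [0.03313272 0.70130785] 4523 0.0009367484626942394
```

View pics/w1c.png

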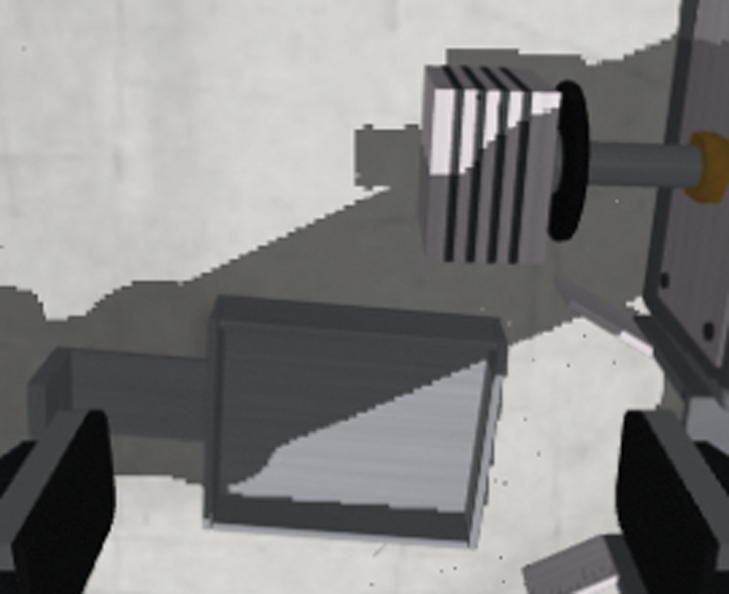

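```bash
python3 - <<'E'
from h import *
from bench import r
print(r.hold_point_z)
o,f=pickle.load(open("w1.pkl","rb")); T=tcpT(o); W=cloud(f,T); 
C=(W-T[:3,3])@T[:3,:3]
for sl in (np.s_[260:400,100:200],np.s_[260:400,375:470]):
    P=C[sl].reshape(-1,3); P=P[(P[:,2]<.2)]; print(len(P),P.max(0),P.min(0)); q=P[P[:,2]>P[:,2].max()-.006]; print(q.mean(0),q.min(0),q.max(0))
plan(o,(0.631,0.0595,0.29),-1.9)
E
```

```text
0.1547
8603 [-0.01844102  0.01343505  0.16266813] [-0.06020921 -0.01704411  0.08722851]
[-0.04209736  0.00019111  0.15892079] [-0.04839731 -0.00985872  0.15667724] [-0.04112912  0.01212731  0.16266813]
8508 [0.06172112 0.01369594 0.16297648] [ 0.02164524 -0.01730899  0.08736624]
[0.04431104 0.00025357 0.15918435] [ 0.04342182 -0.00961037  0.15700378] [0.05013314 0.01197421 0.16297648]
yaw -1.9 twist deg [-0.09  0.24  1.69] scaled [-0.0008  0.002   0.014 ] | shift(now axes)/.12 [ 0.349  -0.1262  0.7424] | shift(after turn)/.12 [ 0.342  -0.1376  0.7436]
yaw 178.1 twist deg [-3.8000e-01 -1.4000e-01 -1.7831e+02] scaled [-3.200e-03 -1.200e-03 -1.486e+00] | shift(now axes)/.12 [ 0.349  -0.1262  0.7424] | shift(after turn)/.12 [-0.342   0.1376  0.7436]
```

Emit:
apply_moves(dp=[[0.17, -0.06, 0.2], [0.17, -0.07, 0.25], [0, 0, 0.25], [0, 0, 0.04], [0, 0, 0]], twist=[[0, 0.002, 0.014], [0, 0, 0], [0, 0, 0], [0, 0, 0], [0, 0, 0]], jaw=[0, 0, 0, 0, 0])

```text
clock: 2.4
tcp_pos: [0.6306, 0.0502, 0.2882]
orientation: [3.135, -0.073, -0.001]
contact_force: [-0.4, 0.4, -0.2]
grip_width: 0.0855
```

```bash
cat > st.py <<'E'
from h import *
from bench import r
import sys
a=sys.argv[1:]
o=r.get_obs();print(o["clock"],o["tcp_pos"].round(4),"F",o["contact_force"].round(1),"M",o["moment"].round(2),"w",o["grip_width"].round(4))
if len(a)>=4: plan(o,[float(q) for q in a[:3]],float(a[3]))
if len(a)>4:
    f=r.grab_frame("wrist"); cv2.imwrite(f"pics/{a[4]}.png",f["color"][:,:,::-1]); pickle.dump((o,f),open(a[4]+".pkl","wb"))
E
python3 st.py 0.631 0.0595 0.251 -1.9 w2
```

```text
Traceback (most recent call last):
  File "st.py", line 5, in <module>
    o=r.get_obs();print(o["clock"],o["tcp_pos"].round(4),"F",o["contact_force"].round(1),"M",o["moment"].round(2),"w",o["grip_width"].round(4))
                                                                                                                      ^^^^^^^^^^^^^^^^^^^^^
AttributeError: 'float' object has no attribute 'round'
```

```bash
sed -i 's/o\["grip_width"\].round(4)/round(float(o["grip_width"]),4)/' st.py
python3 st.py 0.631 0.0595 0.251 -1.9 w2
```

```text
2.4 [0.6306 0.0502 0.2882] F [-0.4  0.4 -0.2] M [0.03 0.05 0.07] w 0.0855
yaw -1.9 twist deg [ 0.34  0.04 -0.78] scaled [ 0.0028  0.0003 -0.0065] | shift(now axes)/.12 [ 2.000e-04 -7.960e-02  3.093e-01] | shift(after turn)/.12 [ 0.0011 -0.0778  0.3097]
yaw 178.1 twist deg [ 6.0000e-02 -5.3000e-01  1.7922e+02] scaled [ 5.0000e-04 -4.4000e-03  1.4935e+00] | shift(now axes)/.12 [ 2.000e-04 -7.960e-02  3.093e-01] | shift(after turn)/.12 [-0.0011  0.0778  0.3097]
```

View pics/w2.png

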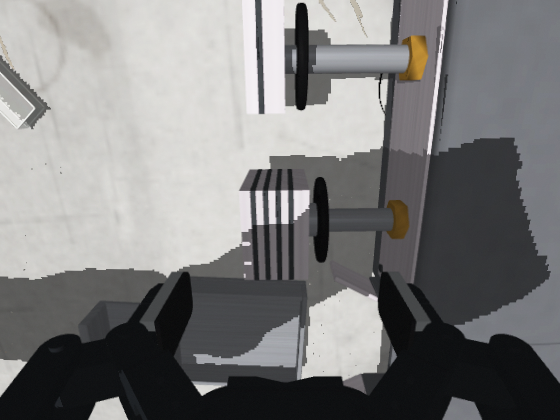

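Emit:
apply_moves(dp=[[0, -0.08, 0.0], [0, -0.01, 0.1], [0, 0, 0.1], [0, 0, 0.1], [0, 0, 0]], twist=[[0.003, 0, -0.006], [0, 0, 0], [0, 0, 0], [0, 0, 0], [0, 0, 0]], jaw=[0, 0, 0, 0, 0])

```text
clock: 2.95
tcp_pos: [0.6316, 0.0608, 0.2544]
orientation: [-3.14, 0.055, -0.01]
contact_force: [-0.6, -0.1, 0.4]
grip_width: 0.0854
```

```bash
python3 st.py 0.631 0.0595 0.251 -1.9 w3
```

```text
2.95 [0.6316 0.0608 0.2544] F [-0.6 -0.1  0.4] M [-0.01  0.04 -0.03] w 0.0854
yaw -1.9 twist deg [-0.04 -0.35 -0.11] scaled [-0.0004 -0.0029 -0.0009] | shift(now axes)/.12 [-0.0047  0.011   0.0285] | shift(after turn)/.12 [-0.0046  0.011   0.0285]
yaw 178.1 twist deg [-5.5000e-01  7.0000e-02  1.7989e+02] scaled [-4.6000e-03  6.0000e-04  1.4991e+00] | shift(now axes)/.12 [-0.0047  0.011   0.0285] | shift(after turn)/.12 [ 0.0046 -0.011   0.0285]
```

View pics/w3.png

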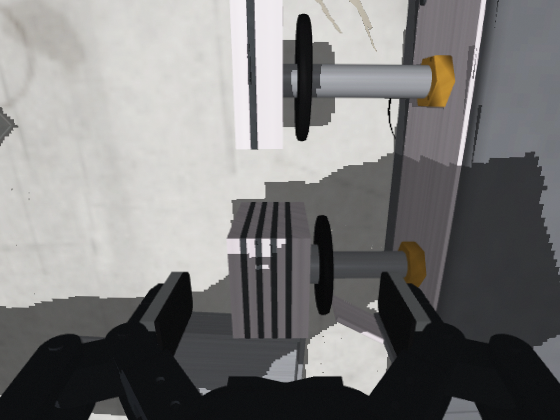

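Emit:
apply_moves(dp=[[-0.005, 0.011, 0.026], [0, 0, 0], [0, 0, 0], [0, 0, 0], [0, 0, 0], [0, 0, 0]], twist=[[0, -0.003, 0], [0, 0, 0], [0, 0, 0], [0, 0, 0], [0, 0, 0], [0, 0, 0]], jaw=[0, 60, 100, 120, 140, 150], grip_force=40)

```text
clock: 3.6
tcp_pos: [0.6295, 0.0598, 0.2536]
orientation: [3.14, -0.055, -0.008]
contact_force: [0.9, 0.1, -1.5]
grip_width: 0.0398
```

```bash
python3 st.py 0.631 0.0595 0.251 -1.9 w4
```

```text
3.6 [0.6295 0.0598 0.2536] F [ 0.9  0.1 -1.5] M [-0.02 -0.01 -0.02] w 0.0398
yaw -1.9 twist deg [ 0.04  0.3  -0.11] scaled [ 0.0004  0.0025 -0.0009] | shift(now axes)/.12 [0.0127 0.0025 0.022 ] | shift(after turn)/.12 [0.0126 0.0025 0.0221]
yaw 178.1 twist deg [ 4.6000e-01 -7.0000e-02  1.7989e+02] scaled [ 3.9000e-03 -6.0000e-04  1.4991e+00] | shift(now axes)/.12 [0.0127 0.0025 0.022 ] | shift(after turn)/.12 [-0.0126 -0.0025  0.0221]
```

View pics/w4.png

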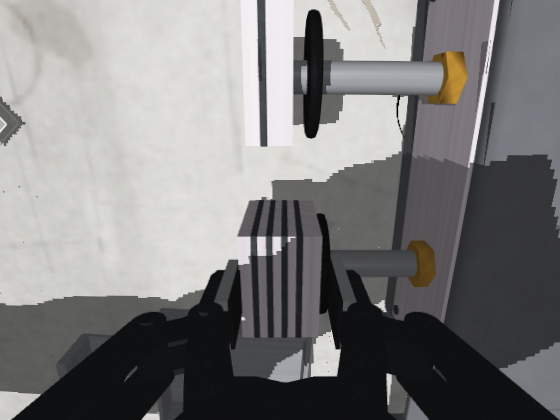

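Emit:
apply_moves(dp=[[0, 0, 0], [-0.04, 0, 0], [-0.05, 0, 0], [-0.05, 0, 0], [-0.05, 0, 0]], twist=[[0, 0, 0], [0, 0, 0], [0, 0, 0], [0, 0, 0], [0, 0, 0]], jaw=[180, 180, 180, 180, 180], grip_force=50)

```text
clock: 4.15
tcp_pos: [0.6063, 0.0605, 0.2536]
orientation: [-3.141, 0.056, 0.004]
contact_force: [0.9, 0.2, -0.8]
grip_width: 0.0392
```

```bash
python3 st.py 0.566 0.0620 0.254 -1.9 w5
```

```text
4.15 [0.6063 0.0605 0.2536] F [ 0.9  0.2 -0.8] M [-0.   -0.13  0.02] w 0.0392
yaw -1.9 twist deg [-0.01  0.13 -0.15] scaled [-0.0001  0.0011 -0.0012] | shift(now axes)/.12 [-0.3359 -0.0005 -0.0029] | shift(after turn)/.12 [-0.3359 -0.0014 -0.0037]
yaw 178.1 twist deg [2.0000e-01 2.0000e-02 1.7985e+02] scaled [1.7000e-03 1.0000e-04 1.4988e+00] | shift(now axes)/.12 [-0.3359 -0.0005 -0.0029] | shift(after turn)/.12 [ 0.3359  0.0014 -0.0037]
```

View pics/w5.png

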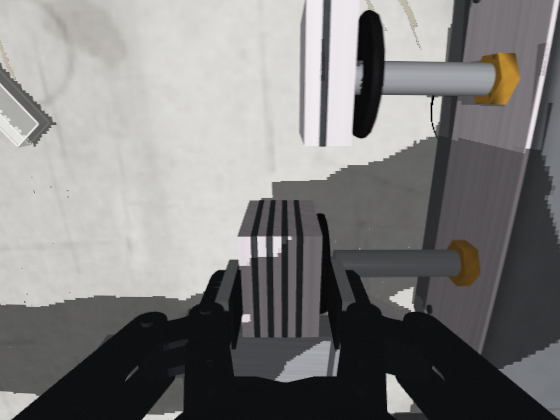

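Emit:
apply_moves(dp=[[-0.08, 0, 0], [-0.1, 0, 0], [-0.1, 0, 0], [-0.06, 0, 0], [0, 0, -0.05], [0, 0, -0.05], [0.02, 0.15, 0], [0.03, 0.22, 0], [0.03, 0.22, 0], [0.03, 0.22, 0], [0.03, 0.18, 0], [0, 0.07, 0], [0, 0, 0]], twist=[[0, 0, 0], [0, 0, 0], [0, 0, 0], [0, 0, 0], [0, 0, 0], [0, 0, 0], [0, 0, 0.01], [0, 0, 0.01], [0, 0, 0.006], [0, 0, 0], [0, 0, 0], [0, 0, 0], [0, 0, 0]], jaw=[180, 180, 180, 180, 180, 180, 180, 180, 180, 180, 180, 180, 180])

```text
clock: 5.5
tcp_pos: [0.5696, -0.0768, 0.2684]
orientation: [3.135, -0.155, -0.0]
contact_force: [-0.2, 0.3, -1.9]
grip_width: 0.0386
```

```bash
python3 st.py 0.587 -0.069 0.254 -5 w6
```

```text
5.5 [ 0.5696 -0.0768  0.2684] F [-0.2  0.3 -1.9] M [ 0.03 -0.02 -0.03] w 0.0386
yaw -5.0 twist deg [ 0.14  0.01 -0.68] scaled [ 0.0012  0.0001 -0.0057] | shift(now axes)/.12 [ 0.138  -0.0797  0.1199] | shift(after turn)/.12 [ 0.1389 -0.0778  0.1201]
yaw 175.0 twist deg [ 2.0000e-02 -2.3000e-01  1.7932e+02] scaled [ 1.0000e-04 -1.9000e-03  1.4943e+00] | shift(now axes)/.12 [ 0.138  -0.0797  0.1199] | shift(after turn)/.12 [-0.1389  0.0778  0.1201]
```

View pics/w6.png

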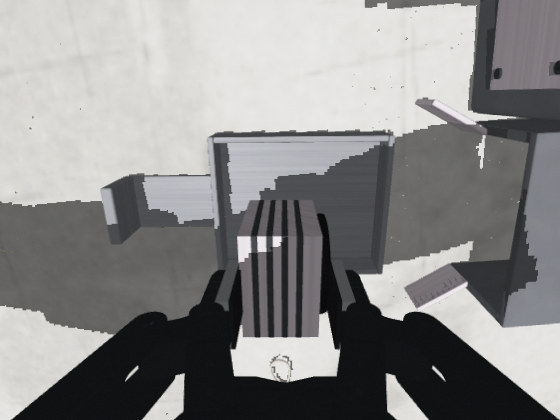

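Emit:
apply_moves(dp=[[0.07, -0.04, 0], [0.07, -0.04, 0], [0, 0, 0.08], [0, 0, 0.08], [0, 0, 0]], twist=[[0, 0, -0.005], [0, 0, 0], [0, 0, 0], [0, 0, 0], [0, 0, 0]], jaw=[180, 180, 180, 180, 180])

```text
clock: 6.05
tcp_pos: [0.5895, -0.0615, 0.2477]
orientation: [-3.138, 0.124, -0.001]
contact_force: [-0.8, -0.3, -1.2]
grip_width: 0.039
```

```bash
python3 st.py 0.587 -0.069 0.2145 -5 w7; python3 - <<'E'
from h import *
for n in("w4","w7"):
    o,f=pickle.load(open(n+".pkl","rb"));T=tcpT(o);W=cloud(f,T)
    P=W[240:330,250:312].reshape(-1,3); p=np.c_[P[:,:2],np.ones(len(P))]; c=np.linalg.lstsq(p,P[:,2],rcond=None)[0]; print(n,c[:2],np.median(P[:,2]),np.median(P[:,2])-T[2,3])
X,Y,Z=[W[...,i] for i in range(3)]
m=(Z>.018)&(Z<.031)&(X<.66)&(X>.5)&(Y<0.01)&(Y>-.14)
P=W[m];print(P.min(0),P.max(0))
E
```

```text
6.05 [ 0.5895 -0.0615  0.2477] F [-0.8 -0.3 -1.2] M [0.06 0.02 0.05] w 0.039
yaw -5.0 twist deg [-0.05 -0.04  0.46] scaled [-0.0004 -0.0004  0.0038] | shift(now axes)/.12 [-0.0161  0.0641  0.277 ] | shift(after turn)/.12 [-0.0154  0.0639  0.277 ]
yaw 175.0 twist deg [ 7.0000e-02 -8.0000e-02 -1.7954e+02] scaled [ 6.0000e-04 -7.0000e-04 -1.4962e+00] | shift(now axes)/.12 [-0.0161  0.0641  0.277 ] | shift(after turn)/.12 [ 0.0154 -0.0639  0.277 ]
 ** On entry to DLASCL parameter number  4 had an illegal value
 ** On entry to DLASCL parameter number  4 had an illegal valueTraceback (most recent call last):
  File "<stdin>", line 4, in <module>
    x, resids, rank, s = _umath_linalg.lstsq(a, b, rcond,
                         ~~~~~~~~~~~~~~~~~~~^^^^^^^^^^^^^
                                             signature=signature)
                                             ^^^^^^^^^^^^^^^^^^^^
    raise LinAlgError("SVD did not converge in Linear Least Squares")
numpy.linalg.LinAlgError: SVD did not converge in Linear Least Squares
```

View pics/w7.png

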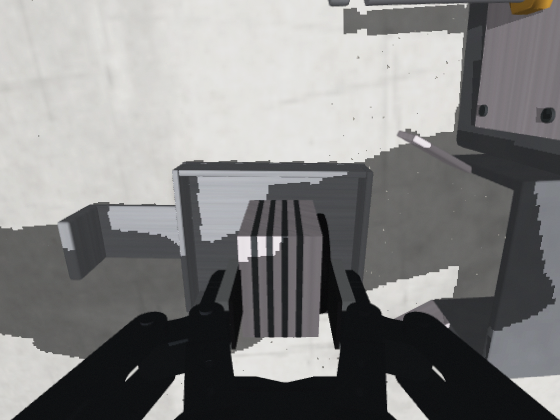

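Emit:
apply_moves(dp=[[-0.015, 0.05, 0.05], [0, 0.01, 0.08], [0, 0, 0.06], [0, 0, 0.03], [0, 0, 0]], twist=[[0, 0, 0.004], [0, 0, 0], [0, 0, 0], [0, 0, 0], [0, 0, 0]], jaw=[180, 180, 180, 180, 180])

```text
clock: 6.6
tcp_pos: [0.5863, -0.0699, 0.219]
orientation: [-3.138, 0.14, 0.0]
contact_force: [-0.2, -0.2, -2.1]
grip_width: 0.0389
```

```bash
python3 st.py 0.587 -0.069 0.2135 -5 w8; python3 - <<'E'
from h import *
for n in("w4","w8"):
    o,f=pickle.load(open(n+".pkl","rb"));T=tcpT(o);W=cloud(f,T)
    P=W[240:330,250:312].reshape(-1,3);P=P[np.isfinite(P[:,2])]; P=P[abs(P[:,2]-np.median(P[:,2]))<.006]; p=np.c_[P[:,:2],np.ones(len(P))]; c=np.linalg.lstsq(p,P[:,2],rcond=None)[0]; print(n,c[:2],np.median(P[:,2]),np.median(P[:,2])-T[2,3])
E
```

```text
6.6 [ 0.5863 -0.0699  0.219 ] F [-0.2 -0.2 -2.1] M [0.04 0.05 0.01] w 0.0389
yaw -5.0 twist deg [-0.02  0.02 -0.13] scaled [-0.0001  0.0001 -0.0011] | shift(now axes)/.12 [ 0.0054 -0.0081  0.0457] | shift(after turn)/.12 [ 0.0054 -0.0081  0.0457]
yaw 175.0 twist deg [3.0000e-02 2.0000e-02 1.7987e+02] scaled [2.0000e-04 2.0000e-04 1.4989e+00] | shift(now axes)/.12 [ 0.0054 -0.0081  0.0457] | shift(after turn)/.12 [-0.0054  0.0081  0.0457]
w4 [-0.01259478  0.00371677] 0.09378967519049358 -0.15985958864800442
w8 [-0.00515634  0.0042368 ] 0.059008648467449326 -0.15997626561272085
```

View pics/w8.png

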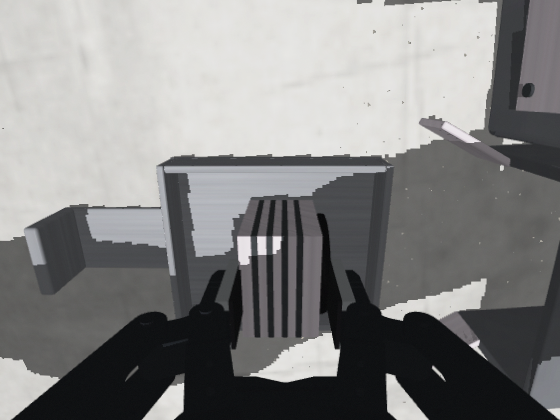

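Emit:
apply_moves(dp=[[0, 0, 0.02], [0, 0, 0.015], [0, 0, 0.01], [0, 0, 0]], twist=[[0, 0, 0], [0, 0, 0], [0, 0, 0], [0, 0, 0]], jaw=[180, 180, 180, 180])

```text
clock: 7.05
tcp_pos: [0.587, -0.0696, 0.2147]
orientation: [-3.138, 0.14, -0.003]
contact_force: [-0.1, 0.2, -0.7]
grip_width: 0.0389
```

Emit:
apply_moves(dp=[[0, 0, 0.01], [0, 0, 0.01], [0, 0, 0]], twist=[[0, 0, 0], [0, 0, 0], [0, 0, 0]], jaw=[180, 180, 180])

```text
clock: 7.35
tcp_pos: [0.5872, -0.0694, 0.2149]
orientation: [3.137, -0.14, 0.004]
contact_force: [0.3, -0.4, -1.6]
grip_width: 0.039
```

Emit:
apply_moves(dp=[[0, 0, 0.018], [0, 0, 0.018], [0, 0, 0]], twist=[[0, 0, 0], [0, 0, 0], [0, 0, 0]], jaw=[180, 180, 180])

```text
clock: 7.65
tcp_pos: [0.5878, -0.069, 0.2152]
orientation: [3.135, -0.141, 0.006]
contact_force: [0.2, 0.1, -2.3]
grip_width: 0.0387
```

```bash
python3 st.py 0.587 -0.069 0.2135 -5 w9; python3 - <<'E'
from h import *
for n in("w4","w9"):
    o,f=pickle.load(open(n+".pkl","rb"));T=tcpT(o);W=cloud(f,T)
    P=W[240:330,250:312].reshape(-1,3);P=P[np.isfinite(P[:,2])]; P=P[abs(P[:,2]-np.median(P[:,2]))<.006]; p=np.c_[P[:,:2],np.ones(len(P))]; c=np.linalg.lstsq(p,P[:,2],rcond=None)[0]; print(n,c[:2],np.median(P[:,2]),np.median(P[:,2])-T[2,3])
E
```

```text
7.65 [ 0.5878 -0.069   0.2152] F [ 0.2  0.1 -2.3] M [ 0.01 -0.02 -0.04] w 0.0387
yaw -5.0 twist deg [ 0.18 -0.22 -0.13] scaled [ 0.0015 -0.0018 -0.0011] | shift(now axes)/.12 [-0.0064  0.0006  0.0138] | shift(after turn)/.12 [-0.0064  0.0006  0.0139]
yaw 175.0 twist deg [ -0.34  -0.29 179.87] scaled [-0.0029 -0.0024  1.4989] | shift(now axes)/.12 [-0.0064  0.0006  0.0138] | shift(after turn)/.12 [ 0.0064 -0.0006  0.0139]
w4 [-0.01259478  0.00371677] 0.09378967519049358 -0.15985958864800442
w9 [-0.00192681  0.00114703] 0.05517702979008078 -0.15998729881448365
```

Emit:
apply_moves(dp=[[0, 0, 0.025], [0, 0, 0.025]], twist=[[0, 0, 0], [0, 0, 0]], jaw=[180, 180])

```text
clock: 7.9
tcp_pos: [0.5883, -0.0687, 0.2143]
orientation: [3.132, -0.141, 0.005]
contact_force: [-14.9, 1.3, 40.6]
grip_width: 0.0389
```

Emit:
apply_moves(dp=[[0, 0, -0.005]], twist=[[0, 0, 0]], jaw=[180])

```text
clock: 8.0
tcp_pos: [0.5885, -0.0685, 0.2158]
orientation: [3.132, -0.141, 0.007]
contact_force: [0.0, -0.2, -1.8]
grip_width: 0.0388
```

Emit:
apply_moves(dp=[[0, 0, 0.01]], twist=[[0, 0, 0]], jaw=[180])

```text
clock: 8.1
tcp_pos: [0.5887, -0.0685, 0.2149]
orientation: [3.132, -0.141, 0.009]
contact_force: [0.1, -0.1, -0.8]
grip_width: 0.0392
```

Emit:
apply_moves(dp=[[0, 0, 0.006], [0, 0, 0], [0, 0, 0], [0, 0, 0], [0, 0, 0], [0, 0, 0]], twist=[[0, 0, 0], [0, 0, 0], [0, 0, 0], [0, 0, 0], [0, 0, 0], [0, 0, 0]], jaw=[136, 125, 110, 95, 80, 50])

```text
clock: 8.7
tcp_pos: [0.5888, -0.069, 0.2121]
orientation: [3.132, -0.142, 0.006]
contact_force: [-0.0, -0.0, 0.3]
grip_width: 0.0688
```

```bash
python3 st.py 0.587 -0.069 0.3 -5 w10
```

```text
8.7 [ 0.5888 -0.069   0.2121] F [-0.  -0.   0.3] M [-0.   -0.01 -0.03] w 0.0688
yaw -5.0 twist deg [ 0.33 -0.23 -0.19] scaled [ 0.0028 -0.0019 -0.0016] | shift(now axes)/.12 [-0.0116  0.0059 -0.7323] | shift(after turn)/.12 [-0.0145  0.0016 -0.7323]
yaw 175.0 twist deg [ -0.36  -0.52 179.81] scaled [-0.003  -0.0044  1.4984] | shift(now axes)/.12 [-0.0116  0.0059 -0.7323] | shift(after turn)/.12 [ 0.0145 -0.0016 -0.7323]
```

View pics/w10.png

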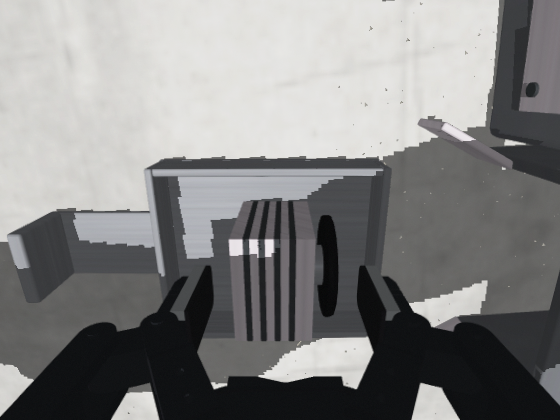

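Emit:
apply_moves(dp=[[0, 0, -0.1], [0, 0, -0.25], [0, 0, -0.35], [-0.2, 0, -0.2], [-0.35, 0, 0], [-0.2, 0, 0], [0, 0, 0], [0, 0, 0]], twist=[[0.002, -0.002, 0], [0, 0, 0], [0, 0, 0], [0, 0, 0], [0, 0, 0], [0, 0, 0], [0, 0, 0], [0, 0, 0]], jaw=[40, 0, 0, 0, 0, 0, 0, 0])

```text
clock: 9.55
tcp_pos: [0.4974, -0.0597, 0.3306]
orientation: [3.138, -0.141, 0.007]
contact_force: [-0.7, -0.2, -0.0]
grip_width: 0.0854
```

```bash
python3 st.py 0.457 -0.058 0.25 -5 w11;  python3 - <<'E'
from h import *
o,f=pickle.load(open("w11.pkl","rb")); T=tcpT(o); W=cloud(f,T); X,Y,Z=[W[...,i] for i in range(3)]
def rr(m,name):
    n,l,s,c=cv2.connectedComponentsWithStats(m.astype(np.uint8)); i=1+np.argmax(s[1:,4]); k=l==i
    P=W[k]; r=cv2.minAreaRect((P[:,:2]*1000).astype(np.float32)); print(name,k.sum(),[np.round(q,1) for q in r],"z",np.median(P[:,2]).round(4)," x %.4f..%.4f y %.4f..%.4f"%(P[:,0].min(),P[:,0].max(),P[:,1].min(),P[:,1].max()))
rr((Z>.018)&(Z<.029)&(X>.5)&(X<.66)&(Y<.02)&(Y>-.14),"rim")
rr((Z>.03)&(Z<.04)&(X<.5)&(Y<.02)&(Y>-.14),"lip")
rr((Z>.049)&(Z<.06)&(X>.5)&(X<.66)&(Y<.02)&(Y>-.14),"sil")
E
```

```text
9.55 [ 0.4974 -0.0597  0.3306] F [-0.7 -0.2 -0. ] M [ 0.01 -0.04  0.  ] w 0.0854
yaw -5.0 twist deg [ 0.03 -0.26 -0.13] scaled [ 0.0002 -0.0021 -0.0011] | shift(now axes)/.12 [-0.3399  0.0161  0.6697] | shift(after turn)/.12 [-0.3369  0.0156  0.6713]
yaw 175.0 twist deg [-4.0000e-01 -4.0000e-02  1.7987e+02] scaled [-3.4000e-03 -4.0000e-04  1.4989e+00] | shift(now axes)/.12 [-0.3399  0.0161  0.6697] | shift(after turn)/.12 [ 0.3369 -0.0156  0.6713]
rim 2790 [array([581.8, -70.5]), array([101.2, 120.8]), np.float64(84.9)] z 0.024  x 0.5175..0.6456 y -0.1250..-0.0153
lip 459 [array([456.2, -58.9]), array([39.7,  8.5]), np.float64(85.2)] z 0.0344  x 0.4509..0.4617 y -0.0786..-0.0390
sil 3016 [array([584.4, -70.1]), array([53.3, 36.5]), np.float64(84.4)] z 0.0544  x 0.5642..0.6051 y -0.0980..-0.0423
```

View pics/w11.png

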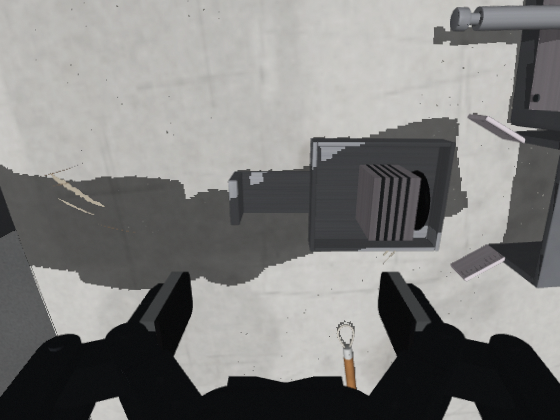

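```bash
python3 - <<'E'
from h import *
ux=np.array([.99945,-.0331]);uy=np.array([.0331,.99945])
for n in ("w1","w7","w8","w10","w11"):
    o,f=pickle.load(open(n+".pkl","rb")); T=tcpT(o); W=cloud(f,T); X,Y,Z=[W[...,i] for i in range(3)]
    m=(Z>.015)&(Z<.034)&(X>.655)&(X<.72)&(Y<.03)&(Y>-.19)
    k,l,s,c=cv2.connectedComponentsWithStats(m.astype(np.uint8))
    for i in range(1,k):
        if s[i,4]>40:
            P=W[l==i]; P=P[P[:,2]>np.percentile(P[:,2],95)-.004]; u=P[:,:2]@ux; v=P[:,:2]@uy
            print(n,s[i,4],c[i].round(),"zmax",P[:,2].max().round(3),"u %.4f..%.4f v %.4f..%.4f"%(u.min(),u.max(),v.min(),v.max()), np.polyfit(u,v,1).round(3))
E
```

```text
w1 500 [385. 231.] zmax 0.034 u 0.6704..0.7110 v -0.0072..0.0523 [ 0.132 -0.077]
w1 433 [366. 336.] zmax 0.034 u 0.6672..0.7122 v -0.1367..-0.1121 [ 0.52  -0.481]
w7 1347 [474. 108.] zmax 0.034 u 0.7000..0.7069 v 0.0051..0.0531 [-9.388  6.619]
w7 837 [451. 156.] zmax 0.034 u 0.6670..0.7203 v -0.0068..0.0153 [-0.399  0.279]
w7 647 [458. 320.] zmax 0.034 u 0.7003..0.7236 v -0.1168..-0.1120 [ 0.046 -0.146]
w8 2368 [514.  88.] zmax 0.034 u 0.6999..0.7074 v 0.0046..0.0531 [-8.267  5.833]
w8 1388 [483. 146.] zmax 0.034 u 0.6672..0.7203 v -0.0077..0.0160 [-0.415  0.289]
w8 1078 [486. 337.] zmax 0.034 u 0.6999..0.7242 v -0.1188..-0.1123 [ 0.079 -0.17 ]
w10 2649 [517.  87.] zmax 0.034 u 0.7001..0.7086 v 0.0044..0.0532 [-8.347  5.889]
w10 1516 [485. 147.] zmax 0.034 u 0.6672..0.7203 v -0.0074..0.0159 [-0.424  0.295]
w10 250 [506. 341.] zmax 0.034 u 0.7173..0.7240 v -0.1145..-0.1121 [ 0.033 -0.137]
w11 867 [528.  97.] zmax 0.034 u 0.6996..0.7071 v 0.0054..0.0529 [-8.37   5.904]
w11 543 [507. 130.] zmax 0.034 u 0.6660..0.7190 v -0.0073..0.0156 [-0.445  0.31 ]
w11 816 [490. 263.] zmax 0.034 u 0.6673..0.7237 v -0.1355..-0.1123 [ 0.415 -0.409]
```

Emit:
apply_moves(dp=[[-0.17, 0.008, 0.15], [-0.17, 0.008, 0.25], [0, 0, 0.25], [0, 0, 0.12], [0, 0, 0]], twist=[[0, -0.002, 0], [0, 0, 0], [0, 0, 0], [0, 0, 0], [0, 0, 0]], jaw=[140, 140, 140, 140, 140])

```text
clock: 10.1
tcp_pos: [0.4622, -0.0578, 0.2366]
orientation: [-3.136, 0.141, -0.011]
contact_force: [-0.7, 0.2, 0.1]
grip_width: 0.0385
```

```bash
python3 st.py 0.4565 -0.059 0.186 -5 w12
```

```text
10.1 [ 0.4622 -0.0578  0.2366] F [-0.7  0.2  0.1] M [-0.01  0.01  0.03] w 0.0385
yaw -5.0 twist deg [-0.13 -0.4  -0.16] scaled [-0.0011 -0.0033 -0.0013] | shift(now axes)/.12 [-0.0498  0.0152  0.421 ] | shift(after turn)/.12 [-0.0469  0.0141  0.4214]
yaw 175.0 twist deg [ -0.63   0.2  179.84] scaled [-0.0052  0.0017  1.4987] | shift(now axes)/.12 [-0.0498  0.0152  0.421 ] | shift(after turn)/.12 [ 0.0469 -0.0141  0.4214]
```

View pics/w12.png

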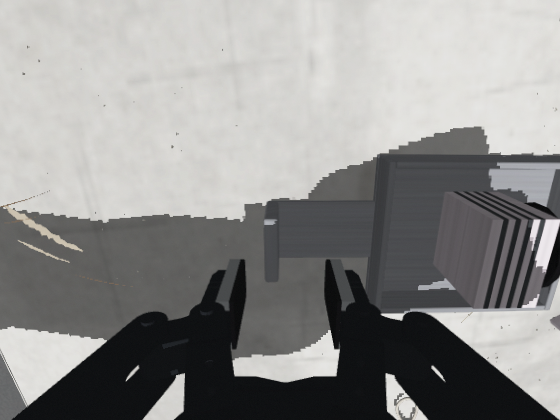

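Emit:
apply_moves(dp=[[-0.047, 0.014, 0.1], [0, 0, 0.15], [0, 0, 0.12], [0, 0, 0.05], [0, 0, 0]], twist=[[-0.001, -0.003, 0], [0, 0, 0], [0, 0, 0], [0, 0, 0], [0, 0, 0]], jaw=[140, 140, 140, 140, 140])

```text
clock: 10.65
tcp_pos: [0.4601, -0.0593, 0.187]
orientation: [3.138, -0.143, 0.013]
contact_force: [-0.9, -0.4, -0.8]
grip_width: 0.0385
```

```bash
python3 st.py 0.4565 -0.059 0.186 -5 w13
```

```text
10.65 [ 0.4601 -0.0593  0.187 ] F [-0.9 -0.4 -0.8] M [0.02 0.01 0.03] w 0.0385
yaw -5.0 twist deg [-0.01 -0.47 -0.22] scaled [-0.0001 -0.0039 -0.0019] | shift(now axes)/.12 [-0.0305  0.      0.0082] | shift(after turn)/.12 [-0.0304 -0.0001  0.0084]
yaw 175.0 twist deg [-7.4000e-01  2.0000e-02  1.7978e+02] scaled [-6.1000e-03  1.0000e-04  1.4981e+00] | shift(now axes)/.12 [-0.0305  0.      0.0082] | shift(after turn)/.12 [0.0304 0.0001 0.0084]
```

View pics/w13.png

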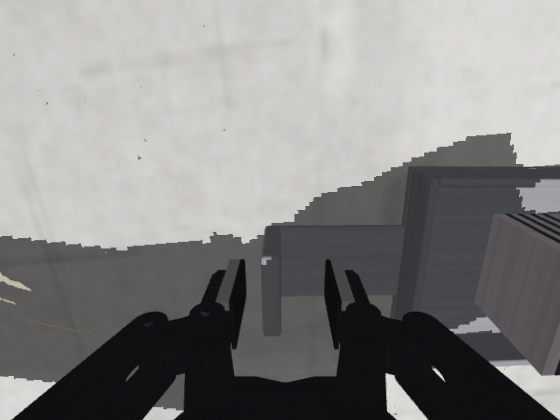

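Emit:
apply_moves(dp=[[-0.05, 0, 0.005], [0, 0, 0], [0, 0, 0], [0, 0, 0], [0, 0, 0], [0, 0, 0], [0, 0, 0]], twist=[[0, -0.004, -0.002], [0, 0, 0], [0, 0, 0], [0, 0, 0], [0, 0, 0], [0, 0, 0], [0, 0, 0]], jaw=[140, 165, 190, 210, 230, 255, 255], grip_force=50)

```text
clock: 11.4
tcp_pos: [0.4548, -0.0589, 0.1891]
orientation: [3.138, -0.137, 0.006]
contact_force: [0.0, -0.4, -1.5]
grip_width: 0.0073
```

```bash
python3 st.py 0.4565 -0.059 0.186 -5 w14
```

```text
11.4 [ 0.4548 -0.0589  0.1891] F [ 0.  -0.4 -1.5] M [ 0.02  0.06 -0.04] w 0.0073
yaw -5.0 twist deg [-0.   -0.23 -0.01] scaled [-0.     -0.0019 -0.    ] | shift(now axes)/.12 [ 0.0143 -0.0005  0.0256] | shift(after turn)/.12 [ 0.0144 -0.0005  0.0256]
yaw 175.0 twist deg [ -0.36   0.   179.99] scaled [-0.003   0.      1.4999] | shift(now axes)/.12 [ 0.0143 -0.0005  0.0256] | shift(after turn)/.12 [-0.0144  0.0005  0.0256]
```

View pics/w14.png

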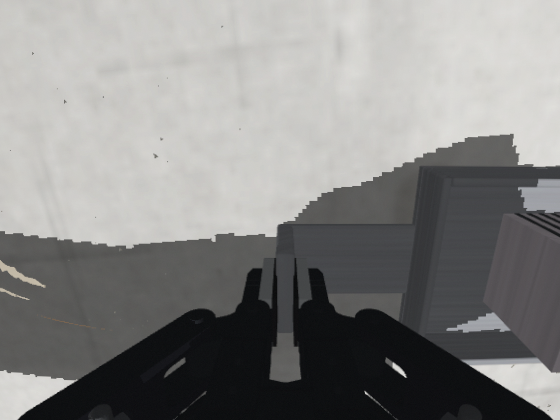

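Emit:
apply_moves(dp=[[0.02, 0.018, 0.004], [0.02, 0.018, 0.004], [0.02, 0.018, 0.004], [0.02, 0.018, 0.004], [0.02, 0.018, 0.004], [0.02, 0.018, 0.004], [0.02, 0.018, 0.004], [0, 0, 0.003]], twist=[[0, 0, -0.004], [0, 0, -0.004], [0, 0, -0.004], [0, 0, -0.004], [0, 0, -0.004], [0, 0, -0.004], [0, 0, -0.003], [0, 0, 0]], jaw=[255, 255, 255, 255, 255, 255, 255, 255])

```text
clock: 12.25
tcp_pos: [0.4606, -0.0655, 0.1891]
orientation: [-3.138, 0.037, 0.035]
contact_force: [1.3, -1.7, 1.2]
grip_width: 0.0069
```

```bash
cat > tr.py <<'E'
from h import *
import sys
ux=np.array([.99945,-.0331]);uy=np.array([.0331,.99945])
o,f=pickle.load(open(sys.argv[1]+".pkl","rb")); T=tcpT(o); W=cloud(f,T); X,Y,Z=[W[...,i] for i in range(3)]
print("tcp u,v",(T[:2,3]@ux).round(4),(T[:2,3]@uy).round(4),"target .640 -.060")
x0=T[0,3]
m=(Z>.018)&(Z<.029)&(X>x0+.05)&(X<x0+.20)&(Y<.02)&(Y>-.16)
k,l,s,c=cv2.connectedComponentsWithStats(m.astype(np.uint8)); P=W[l==1+np.argmax(s[1:,4])]
r=cv2.minAreaRect((P[:,:2]*1000).astype(np.float32));print(len(P),r,"c u,v",np.array(r[0])@ux,np.array(r[0])@uy,"z",np.median(P[:,2]),P[:,2].max(),"tilt",np.polyfit(P[:,0],P[:,2],1))
E
python3 st.py 0.477 -0.0758 0.186 -1.9 w15; python3 tr.py w14;python3 tr.py w15
```

```text
12.25 [ 0.4606 -0.0655  0.1891] F [ 1.3 -1.7  1.2] M [-0.53 -0.84 -0.24] w 0.0069
yaw -1.9 twist deg [-0.14  1.27  0.56] scaled [-0.0012  0.0106  0.0047] | shift(now axes)/.12 [0.139  0.0824 0.0224] | shift(after turn)/.12 [0.1392 0.081  0.0257]
yaw 178.1 twist deg [  -1.98   -0.22 -179.43] scaled [-0.0165 -0.0018 -1.4952] | shift(now axes)/.12 [0.139  0.0824 0.0224] | shift(after turn)/.12 [-0.1392 -0.081   0.0257]
tcp u,v 0.4565 -0.0438 target .640 -.060
3607 ((549.479248046875, -58.13610076904297), (81.63134765625, 55.148529052734375), 84.39474487304688) c u,v 551.1013393959045 -39.916362803268434 z 0.023850413222935463 0.026290658758267443 tilt [0.01506746 0.01500934]
tcp u,v 0.4625 -0.0503 target .640 -.060
3513 ((533.3873901367188, -46.68102264404297), (95.74373626708984, 45.028228759765625), 56.14912033081055) c u,v 534.6391689216613 -29.000225468063352 z 0.023899252880908994 0.026201898098193954 tilt [0.01576613 0.01469395]
```

View pics/w15.png

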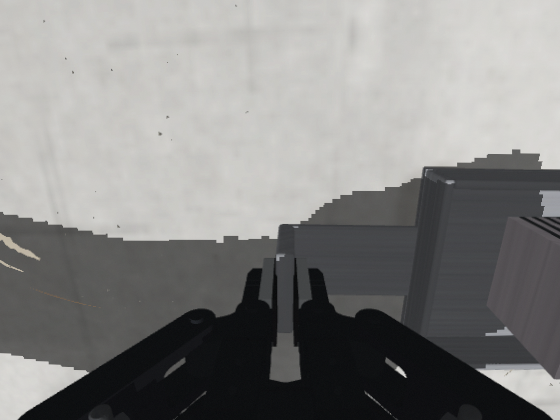

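Emit:
apply_moves(dp=[[0.05, 0.04, 0.01], [0.05, 0.04, 0.01], [0.05, 0.03, 0.01]], twist=[[0, 0.005, 0.003], [0, 0.005, 0], [0, 0.002, 0]], jaw=[255, 255, 255])

```text
clock: 12.6
tcp_pos: [0.4634, -0.0665, 0.1886]
orientation: [-3.135, 0.032, 0.059]
contact_force: [-24.1, 10.4, 48.7]
grip_width: 0.0067
```

```bash
python3 st.py 0.6377 -0.0812 0.187 -1.9 w16; python3 tr.py w16|head -1; python3 - <<'E'
from bench import r
import cv2,pickle
f=r.grab_frame("top");pickle.dump(f,open("top1.pkl","wb"));cv2.imwrite("pics/top1.png",cv2.resize(f["color"][85:285,180:400,::-1],None,fx=3,fy=3,interpolation=cv2.INTER_CUBIC))
E
```

```text
12.6 [ 0.4634 -0.0665  0.1886] F [-24.1  10.4  48.7] M [ 1.9   4.83 -0.3 ] w 0.0067
yaw -1.9 twist deg [-0.31  2.16  0.74] scaled [-0.0026  0.018   0.0062] | shift(now axes)/.12 [ 1.4542  0.0931 -0.042 ] | shift(after turn)/.12 [1.4558 0.0745 0.0134]
yaw 178.1 twist deg [  -3.38   -0.48 -179.23] scaled [-0.0282 -0.004  -1.4936] | shift(now axes)/.12 [ 1.4542  0.0931 -0.042 ] | shift(after turn)/.12 [-1.4558 -0.0745  0.0134]
tcp u,v 0.4653 -0.0511 target .640 -.060
```

View pics/w16.png

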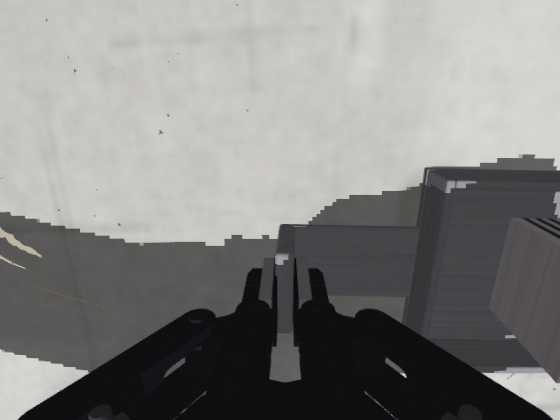

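View pics/top1.png

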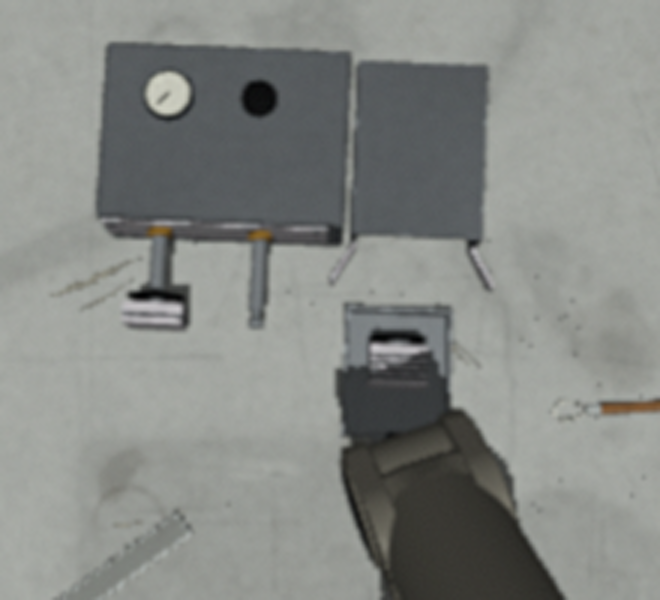

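Emit:
apply_moves(dp=[[0, 0, -0.01], [0, 0, -0.01]], twist=[[0, 0, 0], [0, 0, 0]], jaw=[230, 215], grip_force=20)

```text
clock: 12.9
tcp_pos: [0.4627, -0.0651, 0.1918]
orientation: [-3.135, 0.028, 0.06]
contact_force: [-0.0, -1.4, -0.3]
grip_width: 0.0134
```

```bash
python3 st.py 0.4634 -0.0665 0.190 -2.5 w17; python3 - <<'E'
from h import *
o,f=pickle.load(open("w17.pkl","rb"));T=tcpT(o);W=cloud(f,T)
# tongue height, lip
for (u,v) in [(350,245),(380,280),(285,240),(285,260),(283,230)]: print((u,v),W[v,u].round(4))
E
```

```text
12.9 [ 0.4627 -0.0651  0.1918] F [-0.  -1.4 -0.3] M [ 0.02 -0.05  0.01] w 0.0134
yaw -2.5 twist deg [-0.31  2.2   1.48] scaled [-0.0026  0.0183  0.0123] | shift(now axes)/.12 [0.0068 0.0116 0.0151] | shift(after turn)/.12 [0.0065 0.0113 0.0154]
yaw 177.5 twist deg [  -3.43   -0.48 -178.48] scaled [-0.0285 -0.004  -1.4874] | shift(now axes)/.12 [0.0068 0.0116 0.0151] | shift(after turn)/.12 [-0.0065 -0.0113  0.0154]
(350, 245) [ 0.4908 -0.0573  0.0008]
(380, 280) [ 0.5075 -0.077   0.0028]
(285, 240) [ 0.4577 -0.0443  0.0238]
(285, 260) [ 0.4581 -0.0487  0.0347]
(283, 230) [ 0.4563 -0.0443  0.0116]
```

View pics/w17.png

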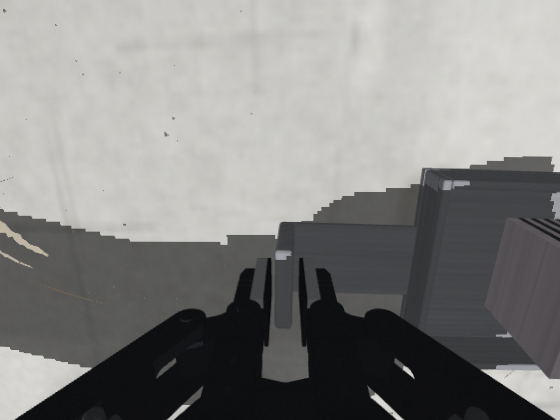

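```bash
python3 - <<'E'
from h import *
ux=np.array([.99945,-.0331]);uy=np.array([.0331,.99945])
f=pickle.load(open("top1.pkl","rb"))
px=lambda u,v:(180+u/3-.33,85+v/3-.33)
for nm,p,z in [("FL",(343,303),.026),("FR",(452,307),.026),("L2",(340,366),.026),("R2",(448,405),.026),("bayFL",(353,238),.074),("bayFR",(478,240),.074)]:
    q=ray_plane(f,[px(*p)],z)[0]; print(nm,q.round(4),(q[:2]@ux).round(4),(q[:2]@uy).round(4))
E
```

```text
FL [ 0.6468 -0.0172  0.026 ] 0.647 0.0042
FR [ 0.6441 -0.1177  0.026 ] 0.6476 -0.0963
L2 [ 0.5883 -0.0149  0.026 ] 0.5885 0.0045
R2 [ 0.5535 -0.1141  0.026 ] 0.5569 -0.0957
bayFL [ 0.6981 -0.0248  0.074 ] 0.6986 -0.0017
bayFR [ 0.6974 -0.1361  0.074 ] 0.7015 -0.113
```

Emit:
apply_moves(dp=[[0, 0, 0], [-0.04, 0, 0.01], [0, 0, 0]], twist=[[0, 0, 0], [-0.003, 0.018, 0.008], [0, 0, 0]], jaw=[185, 185, 185])

```text
clock: 13.25
tcp_pos: [0.4588, -0.0663, 0.1901]
orientation: [3.14, -0.058, 0.002]
contact_force: [-0.1, -0.1, 0.0]
grip_width: 0.0231
```

```bash
python3 st.py 0.4577 -0.0665 0.190 -1.9 w18
```

```text
13.25 [ 0.4588 -0.0663  0.1901] F [-0.1 -0.1  0. ] M [-0.02 -0.02 -0.04] w 0.0231
yaw -1.9 twist deg [ 0.05 -0.07 -0.22] scaled [ 0.0004 -0.0005 -0.0018] | shift(now axes)/.12 [-0.0091  0.002   0.0011] | shift(after turn)/.12 [-0.0091  0.002   0.0011]
yaw 178.1 twist deg [-1.0000e-01 -8.0000e-02  1.7978e+02] scaled [-9.0000e-04 -7.0000e-04  1.4982e+00] | shift(now axes)/.12 [-0.0091  0.002   0.0011] | shift(after turn)/.12 [ 0.0091 -0.002   0.0011]
```

View pics/w18.png

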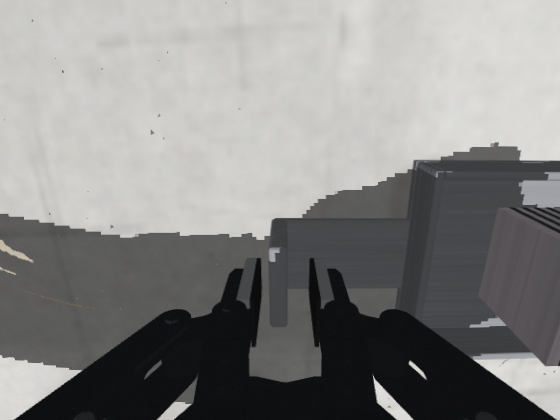

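Emit:
apply_moves(dp=[[-0.02, 0, 0], [0, 0, 0], [0, 0, 0], [0, 0, 0], [0.01, 0.04, 0], [0.02, 0.05, 0], [0.02, 0.05, 0]], twist=[[0, 0, 0], [0, 0, 0], [0, 0, 0], [0, 0, 0], [0, 0, 0], [0, 0, 0], [0, 0, 0]], jaw=[200, 225, 255, 255, 255, 255, 255], grip_force=20)

```text
clock: 14.0
tcp_pos: [0.4618, -0.0795, 0.19]
orientation: [-3.138, 0.042, 0.007]
contact_force: [-1.8, 5.0, 3.5]
grip_width: 0.0074
```

```bash
python3 st.py 0.6377 -0.0812 0.190 -1.9 w19; python3 tr.py w19|head -1
```

```text
14.0 [ 0.4618 -0.0795  0.19  ] F [-1.8  5.   3.5] M [1.05 0.39 0.45] w 0.0074
yaw -1.9 twist deg [-0.21  0.28  0.38] scaled [-0.0017  0.0023  0.0032] | shift(now axes)/.12 [ 1.4659 -0.0248 -0.007 ] | shift(after turn)/.12 [ 1.4657 -0.0346  0.    ]
yaw 178.1 twist deg [  -0.43   -0.33 -179.61] scaled [-0.0036 -0.0027 -1.4968] | shift(now axes)/.12 [ 1.4659 -0.0248 -0.007 ] | shift(after turn)/.12 [-1.4657  0.0346  0.    ]
tcp u,v 0.4642 -0.0642 target .640 -.060
```

```bash
python3 - <<'E'
from bench import r
import cv2,pickle
f=r.grab_frame("top");pickle.dump(f,open("top2.pkl","wb"));cv2.imwrite("pics/top2.png",cv2.resize(f["color"][140:240,270:370,::-1],None,fx=6,fy=6,interpolation=cv2.INTER_CUBIC))
E
```

```text
(no output)
```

View pics/top2.png

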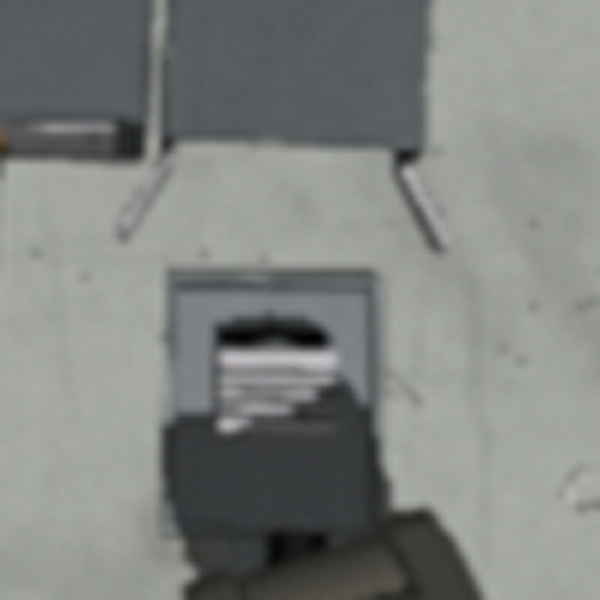

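```bash
python3 - <<'E'
from h import *
ux=np.array([.99945,-.0331]);uy=np.array([.0331,.99945])
f=pickle.load(open("top2.pkl","rb"))
px=lambda u,v:(270+u/6-.42,140+v/6-.42)
for nm,p,z in [("FL",(168,270),.026),("FR",(379,270),.026),("L2",(164,410),.026),("R2",(378,410),.026),("chL",(124,238),.03),("chR",(442,246),.03),("chLin",(168,158),.03),("chRin",(400,165),.03)]:
    q=ray_plane(f,[px(*p)],z)[0]; print(nm,q.round(4),(q[:2]@ux).round(4),(q[:2]@uy).round(4))
E
```

```text
FL [ 0.65   -0.0271  0.026 ] 0.6505 -0.0055
FR [ 0.6509 -0.1244  0.026 ] 0.6547 -0.1028
L2 [ 0.585  -0.0257  0.026 ] 0.5855 -0.0064
R2 [ 0.586  -0.1239  0.026 ] 0.5898 -0.1044
chL [ 0.664  -0.0066  0.03  ] 0.6639 0.0154
chR [ 0.6618 -0.1529  0.03  ] 0.6665 -0.1309
chLin [ 0.7016 -0.0266  0.03  ] 0.7021 -0.0033
chRin [ 0.6994 -0.1337  0.03  ] 0.7034 -0.1104
```

Emit:
apply_moves(dp=[[0.04, 0, 0], [0.06, 0, 0], [0.06, 0, 0], [0.06, 0, 0]], twist=[[0, 0.002, 0.008], [0, 0, 0.005], [0, 0, 0], [0, 0, 0]], jaw=[255, 255, 255, 255])

```text
clock: 14.5
tcp_pos: [0.4721, -0.079, 0.1896]
orientation: [3.134, -0.083, -0.076]
contact_force: [-23.2, 5.1, 34.4]
grip_width: 0.0078
```

```bash
python3 st.py 0.6377 -0.0852 0.190 -2.5 w20; python3 tr.py w20|head -1; python3 - <<'E'
from bench import r
import cv2,pickle
f=r.grab_frame("top");pickle.dump(f,open("top3.pkl","wb"));cv2.imwrite("pics/top3.png",cv2.resize(f["color"][140:240,270:370,::-1],None,fx=6,fy=6,interpolation=cv2.INTER_CUBIC))
E
```

```text
14.5 [ 0.4721 -0.079   0.1896] F [-23.2   5.1  34.4] M [0.97 4.59 0.33] w 0.0078
yaw -2.5 twist deg [ 0.41  2.77 -0.54] scaled [ 0.0034  0.0231 -0.0045] | shift(now axes)/.12 [ 1.3793 -0.0218 -0.0702] | shift(after turn)/.12 [ 1.3812 -0.009  -0.0033]
yaw 177.5 twist deg [  4.34  -0.64 179.41] scaled [ 0.0362 -0.0053  1.495 ] | shift(now axes)/.12 [ 1.3793 -0.0218 -0.0702] | shift(after turn)/.12 [-1.3812  0.009  -0.0033]
tcp u,v 0.4744 -0.0634 target .640 -.060
```

View pics/top3.png

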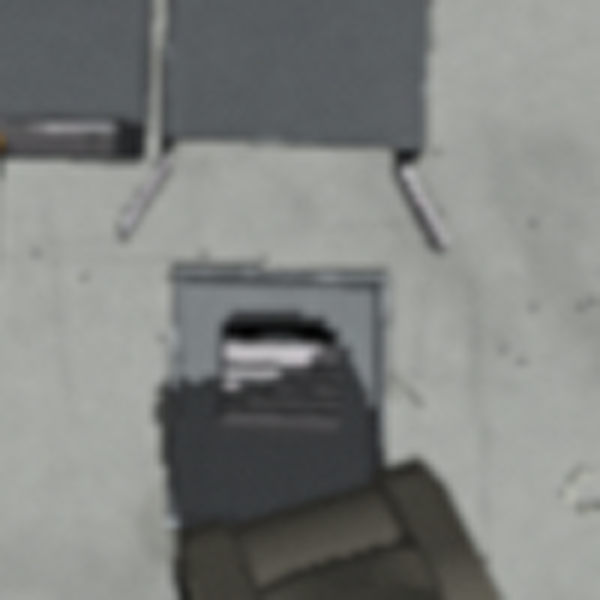

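Emit:
apply_moves(dp=[[0, 0, -0.01], [0, 0, -0.01], [-0.04, 0, 0.01], [0, 0, 0]], twist=[[0, 0, 0], [0, 0, 0], [0.003, 0.022, 0], [0, 0, 0]], jaw=[225, 205, 195, 195])

```text
clock: 15.0
tcp_pos: [0.4674, -0.0798, 0.1914]
orientation: [3.138, -0.088, -0.001]
contact_force: [-1.0, -0.0, 0.4]
grip_width: 0.0199
```

```bash
python3 st.py 0.6377 -0.0852 0.190 -1.9 w21; python3 tr.py w21|head -1; python3 - <<'E'
from h import *
ux=np.array([.99945,-.0331]);uy=np.array([.0331,.99945])
f=pickle.load(open("top3.pkl","rb"))
px=lambda u,v:(270+u/6-.42,140+v/6-.42)
for nm,p,z in [("FL",(171,266),.026),("FR",(385,271),.026),("L2",(171,380),.026),("R2",(379,400),.026)]:
    q=ray_plane(f,[px(*p)],z)[0]; print(nm,q.round(4),(q[:2]@ux).round(4),(q[:2]@uy).round(4))
E
```

```text
15.0 [ 0.4674 -0.0798  0.1914] F [-1.  -0.   0.4] M [-0.03  0.05 -0.02] w 0.0199
yaw -1.9 twist deg [ 0.12  0.04 -1.32] scaled [ 0.001   0.0003 -0.011 ] | shift(now axes)/.12 [ 1.4194 -0.0345  0.0105] | shift(after turn)/.12 [ 1.4198 -0.0017  0.0116]
yaw 178.1 twist deg [ 6.0000e-02 -1.9000e-01  1.7868e+02] scaled [ 5.000e-04 -1.600e-03  1.489e+00] | shift(now axes)/.12 [ 1.4194 -0.0345  0.0105] | shift(after turn)/.12 [-1.4198  0.0017  0.0116]
tcp u,v 0.4698 -0.0642 target .640 -.060
FL [ 0.6518 -0.0284  0.026 ] 0.6524 -0.0069
FR [ 0.6505 -0.1271  0.026 ] 0.6543 -0.1055
L2 [ 0.5989 -0.0288  0.026 ] 0.5995 -0.009
R2 [ 0.5906 -0.1244  0.026 ] 0.5944 -0.1047
```

View pics/w21.png

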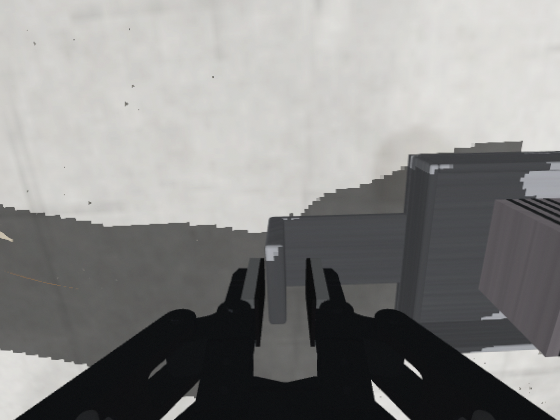

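Emit:
apply_moves(dp=[[0, -0.035, 0], [0, 0, 0], [0.05, 0, 0], [0.06, 0, 0], [0.06, 0, 0]], twist=[[0, 0, -0.01], [0, 0, 0], [0, 0, 0], [0, 0, 0], [0, 0, 0]], jaw=[205, 212, 212, 212, 212])

```text
clock: 15.55
tcp_pos: [0.4834, -0.0762, 0.1894]
orientation: [3.135, -0.054, -0.036]
contact_force: [-8.4, 0.6, 6.6]
grip_width: 0.0143
```

```bash
python3 st.py 0.6377 -0.0812 0.190 -1.9 w22; python3 tr.py w22|head -1
```

```text
15.55 [ 0.4834 -0.0762  0.1894] F [-8.4  0.6  6.6] M [ 0.04  1.77 -0.02] w 0.0143
yaw -1.9 twist deg [ 0.33  1.33 -0.08] scaled [ 0.0028  0.0111 -0.0007] | shift(now axes)/.12 [ 1.2863 -0.0029 -0.0344] | shift(after turn)/.12 [ 1.2868e+00 -1.2000e-03 -4.6000e-03]
yaw 178.1 twist deg [  2.08  -0.52 179.91] scaled [ 0.0174 -0.0044  1.4992] | shift(now axes)/.12 [ 1.2863 -0.0029 -0.0344] | shift(after turn)/.12 [-1.2868e+00  1.2000e-03 -4.6000e-03]
tcp u,v 0.4856 -0.0602 target .640 -.060
```

View pics/w22.png

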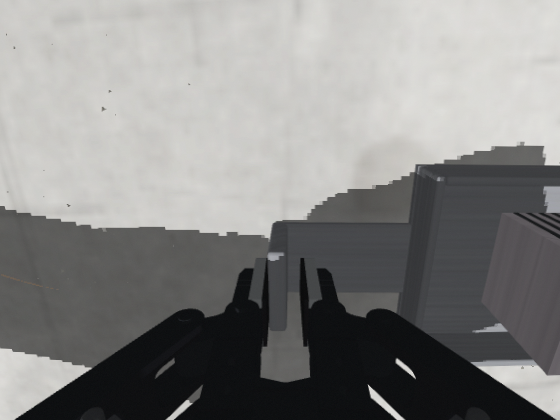

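Emit:
apply_moves(dp=[[0.06, 0, -0.005], [0.07, 0, -0.004], [0.07, 0, -0.004], [0.07, 0, -0.004]], twist=[[0.002, 0.012, 0], [0, 0.006, 0], [0, 0.006, 0], [0, 0.006, 0]], jaw=[212, 212, 212, 212])

```text
clock: 16.0
tcp_pos: [0.5107, -0.0773, 0.189]
orientation: [3.136, -0.055, 0.031]
contact_force: [-8.9, 0.2, 8.0]
grip_width: 0.0138
```

```bash
python3 st.py 0.6377 -0.0812 0.190 -1.9 w23; python3 tr.py w23|head -1;python3 - <<'E'
from bench import r
import cv2,pickle
f=r.grab_frame("top");pickle.dump(f,open("top4.pkl","wb"));cv2.imwrite("pics/top4.png",cv2.resize(f["color"][140:240,270:370,::-1],None,fx=6,fy=6,interpolation=cv2.INTER_CUBIC))
E
```

```text
16.0 [ 0.5107 -0.0773  0.189 ] F [-8.9  0.2  8. ] M [0.16 2.04 0.01] w 0.0138
yaw -1.9 twist deg [ 0.26 -1.13 -0.1 ] scaled [ 0.0022 -0.0094 -0.0008] | shift(now axes)/.12 [ 1.0591 -0.0045  0.0129] | shift(after turn)/.12 [ 1.0591 -0.0027 -0.008 ]
yaw 178.1 twist deg [ -1.77  -0.41 179.9 ] scaled [-0.0148 -0.0034  1.4991] | shift(now axes)/.12 [ 1.0591 -0.0045  0.0129] | shift(after turn)/.12 [-1.0591  0.0027 -0.008 ]
tcp u,v 0.5129 -0.0604 target .640 -.060
```

View pics/top4.png

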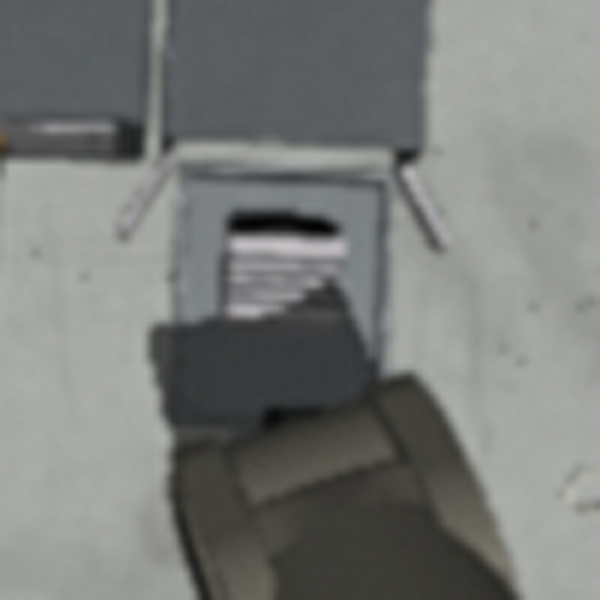

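Emit:
apply_moves(dp=[[0.08, 0, -0.002], [0.08, 0, -0.002], [0.08, 0, -0.003], [0.08, 0, -0.003], [0.08, 0, -0.003]], twist=[[0.002, -0.003, 0], [0, 0.001, 0], [0, 0.003, 0], [0, 0.003, 0], [0, 0.003, 0]], jaw=[212, 212, 212, 212, 212])

```text
clock: 16.6
tcp_pos: [0.5589, -0.0791, 0.1897]
orientation: [3.14, -0.054, 0.045]
contact_force: [-3.0, -0.5, -1.6]
grip_width: 0.0143
```

```bash
python3 st.py 0.6377 -0.0812 0.190 -1.9 w24; python3 tr.py w24|head -1;python3 - <<'E'
from bench import r
import cv2,pickle
f=r.grab_frame("top");pickle.dump(f,open("top5.pkl","wb"));cv2.imwrite("pics/top5.png",cv2.resize(f["color"][140:240,270:370,::-1],None,fx=6,fy=6,interpolation=cv2.INTER_CUBIC))
E
```

```text
16.6 [ 0.5589 -0.0791  0.1897] F [-3.  -0.5 -1.6] M [0.02 0.58 0.06] w 0.0143
yaw -1.9 twist deg [ 0.01 -1.64 -0.09] scaled [ 0.0001 -0.0137 -0.0007] | shift(now axes)/.12 [ 0.6563 -0.0049  0.0165] | shift(after turn)/.12 [ 0.6565 -0.0039 -0.0023]
yaw 178.1 twist deg [-2.5800e+00 -1.0000e-02  1.7989e+02] scaled [-2.1500e-02 -1.0000e-04  1.4991e+00] | shift(now axes)/.12 [ 0.6563 -0.0049  0.0165] | shift(after turn)/.12 [-0.6565  0.0039 -0.0023]
tcp u,v 0.5613 -0.0605 target .640 -.060
```

View pics/top5.png

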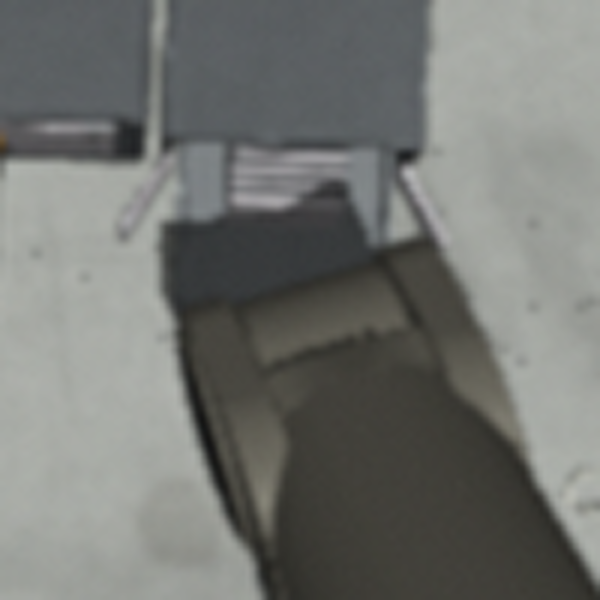

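Emit:
apply_moves(dp=[[0.08, 0, 0], [0.08, 0, -0.002], [0.08, 0, -0.002], [0.08, 0, -0.002]], twist=[[0, -0.008, 0], [0, -0.002, 0], [0, 0, 0], [0, 0, 0]], jaw=[212, 212, 212, 212])

```text
clock: 17.1
tcp_pos: [0.5991, -0.0803, 0.1912]
orientation: [3.141, -0.054, 0.012]
contact_force: [-1.6, 0.4, -2.3]
grip_width: 0.0147
```

```bash
python3 st.py 0.6377 -0.0812 0.190 -1.9 w25; python3 tr.py w25|head -1
```

```text
17.1 [ 0.5991 -0.0803  0.1912] F [-1.6  0.4 -2.3] M [0.   0.58 0.03] w 0.0147
yaw -1.9 twist deg [ 0.   -0.45 -0.08] scaled [ 0.     -0.0038 -0.0007] | shift(now axes)/.12 [ 0.3216 -0.004   0.0126] | shift(after turn)/.12 [ 0.3217 -0.0035  0.01  ]
yaw 178.1 twist deg [-7.1000e-01 -1.0000e-02  1.7992e+02] scaled [-0.0059 -0.      1.4993] | shift(now axes)/.12 [ 0.3216 -0.004   0.0126] | shift(after turn)/.12 [-0.3217  0.0035  0.01  ]
tcp u,v 0.6014 -0.0605 target .640 -.060
```

View pics/w25.png

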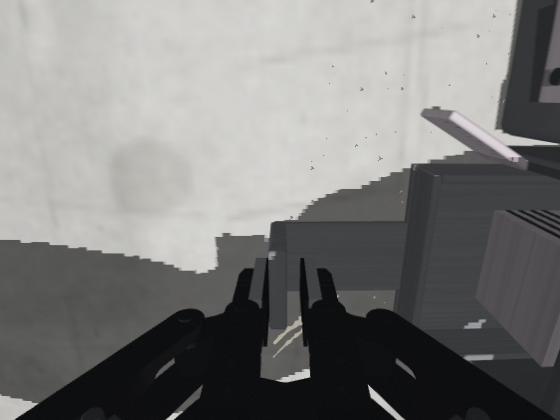

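Emit:
apply_moves(dp=[[0.08, 0, 0], [0.08, 0, 0], [0.06, 0, 0], [0.04, 0, 0]], twist=[[0, -0.002, 0], [0, 0.001, 0], [0, 0, 0], [0, 0, 0]], jaw=[212, 212, 212, 212])

```text
clock: 17.55
tcp_pos: [0.6326, -0.0813, 0.1916]
orientation: [3.141, -0.054, 0.008]
contact_force: [-4.5, -0.2, 2.1]
grip_width: 0.0145
```

```bash
python3 st.py 0.6377 -0.0812 0.190 -1.9 w26; python3 tr.py w26|head -1
```

```text
17.55 [ 0.6326 -0.0813  0.1916] F [-4.5 -0.2  2.1] M [ 0.01  1.1  -0.03] w 0.0145
yaw -1.9 twist deg [ 0.02 -0.28 -0.09] scaled [ 0.0002 -0.0024 -0.0007] | shift(now axes)/.12 [ 0.0422 -0.0027  0.0138] | shift(after turn)/.12 [ 0.0422 -0.0026  0.0136]
yaw 178.1 twist deg [-4.5000e-01 -3.0000e-02  1.7991e+02] scaled [-3.7000e-03 -3.0000e-04  1.4993e+00] | shift(now axes)/.12 [ 0.0422 -0.0027  0.0138] | shift(after turn)/.12 [-0.0422  0.0026  0.0136]
tcp u,v 0.635 -0.0604 target .640 -.060
```

Emit:
apply_moves(dp=[[0.03, 0, 0], [0.03, 0, 0], [0.03, 0, 0]], twist=[[0, 0, 0], [0, 0, 0], [0, 0, 0]], jaw=[212, 212, 212])

```text
clock: 17.9
tcp_pos: [0.6423, -0.0816, 0.1917]
orientation: [3.14, -0.055, -0.002]
contact_force: [-15.7, 1.6, 11.8]
grip_width: 0.0142
```

```bash
python3 st.py 0.6377 -0.0812 0.190 -1.9 w27; python3 tr.py w27|head -1
```

```text
17.9 [ 0.6423 -0.0816  0.1917] F [-15.7   1.6  11.8] M [ 0.25  3.47 -0.  ] w 0.0142
yaw -1.9 twist deg [ 0.07  0.06 -0.1 ] scaled [ 0.0006  0.0005 -0.0008] | shift(now axes)/.12 [-0.0383 -0.0017  0.0138] | shift(after turn)/.12 [-0.0384 -0.0017  0.0138]
yaw 178.1 twist deg [ 1.000e-01 -1.100e-01  1.799e+02] scaled [ 8.0000e-04 -9.0000e-04  1.4992e+00] | shift(now axes)/.12 [-0.0383 -0.0017  0.0138] | shift(after turn)/.12 [0.0384 0.0017 0.0138]
tcp u,v 0.6446 -0.0603 target .640 -.060
```

Emit:
apply_moves(dp=[[0.03, 0, -0.003], [0.02, 0, -0.003]], twist=[[0, 0.002, 0], [0, 0.002, 0]], jaw=[212, 212])

```text
clock: 18.15
tcp_pos: [0.6435, -0.0813, 0.1915]
orientation: [3.138, -0.055, -0.015]
contact_force: [-10.5, -0.5, 5.2]
grip_width: 0.0143
```

```bash
python3 st.py 0.6377 -0.0812 0.190 -1.9 w28; python3 tr.py w28|head -1; python3 - <<'E'
from h import *
o,f=pickle.load(open("w28.pkl","rb"));T=tcpT(o);W=cloud(f,T);ux=np.array([.99945,-.0331])
X,Y,Z=[W[...,i] for i in range(3)];m=(Z>.018)&(Z<.029)&(X>T[0,3]+.03)&(X<.74)&(Y<-.01)&(Y>-.14)
k,l,s,c=cv2.connectedComponentsWithStats(m.astype(np.uint8));P=W[l==1+np.argmax(s[1:,4])]; u=P[:,:2]@ux; print("tray rear u",np.percentile(u,[0,1,5]),len(P))
E
```

```text
18.15 [ 0.6435 -0.0813  0.1915] F [-10.5  -0.5   5.2] M [ 0.13  2.15 -0.03] w 0.0143
yaw -1.9 twist deg [ 0.19  0.53 -0.1 ] scaled [ 0.0016  0.0044 -0.0008] | shift(now axes)/.12 [-0.0486  0.0009  0.0133] | shift(after turn)/.12 [-0.0487  0.0009  0.0128]
yaw 178.1 twist deg [  0.83  -0.29 179.9 ] scaled [ 0.0069 -0.0024  1.4992] | shift(now axes)/.12 [-0.0486  0.0009  0.0133] | shift(after turn)/.12 [ 0.0487 -0.0009  0.0128]
tcp u,v 0.6459 -0.0599 target .640 -.060
tray rear u [0.70711471 0.70741064 0.70758665] 2176
```

View pics/w28.png

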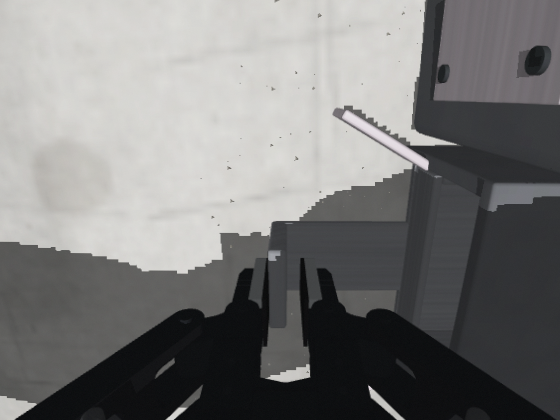

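Emit:
apply_moves(dp=[[0.05, 0, -0.004], [0.05, 0, -0.004]], twist=[[0, 0.006, 0], [0, 0.006, 0]], jaw=[212, 212])

```text
clock: 18.4
tcp_pos: [0.6452, -0.0807, 0.1912]
orientation: [3.134, -0.055, -0.028]
contact_force: [-27.5, 1.2, 22.8]
grip_width: 0.0146
```

```bash
python3 st.py 0.6377 -0.0812 0.190 -1.9 w29; python3 tr.py w29|head -1; python3 - <<'E'
from h import *
o,f=pickle.load(open("w29.pkl","rb"));T=tcpT(o);W=cloud(f,T);ux=np.array([.99945,-.0331])
X,Y,Z=[W[...,i] for i in range(3)];m=(Z>.018)&(Z<.029)&(X>T[0,3]+.03)&(X<.74)&(Y<-.01)&(Y>-.14)
k,l,s,c=cv2.connectedComponentsWithStats(m.astype(np.uint8));P=W[l==1+np.argmax(s[1:,4])]; u=P[:,:2]@ux; print("tray rear u",np.percentile(u,[0,1,5]),len(P))
E
```

```text
18.4 [ 0.6452 -0.0807  0.1912] F [-27.5   1.2  22.8] M [ 0.44  6.01 -0.02] w 0.0146
yaw -1.9 twist deg [ 0.43  1.03 -0.12] scaled [ 0.0036  0.0086 -0.001 ] | shift(now axes)/.12 [-0.062   0.0062  0.0111] | shift(after turn)/.12 [-0.0622  0.0062  0.01  ]
yaw 178.1 twist deg [  1.62  -0.68 179.87] scaled [ 0.0135 -0.0056  1.4989] | shift(now axes)/.12 [-0.062   0.0062  0.0111] | shift(after turn)/.12 [ 0.0622 -0.0062  0.01  ]
tcp u,v 0.6475 -0.0593 target .640 -.060
tray rear u [0.70695078 0.70740701 0.70761567] 2183
```

Emit:
apply_moves(dp=[[-0.02, 0, -0.005], [0, 0, 0], [0, 0, -0.1], [0, 0, -0.25], [0, 0, -0.35], [-0.25, 0, -0.35], [-0.35, 0, -0.1], [-0.35, 0, 0], [-0.2, 0, 0], [0, 0, 0]], twist=[[0, 0, 0], [0, 0, 0], [0, 0, 0], [0, 0, 0], [0, 0.006, 0], [0, 0, 0], [0, 0, 0], [0, 0, 0], [0, 0, 0], [0, 0, 0]], jaw=[185, 170, 170, 170, 170, 170, 170, 170, 170, 170])

```text
clock: 19.45
tcp_pos: [0.5113, -0.0738, 0.3432]
orientation: [3.133, -0.054, 0.04]
contact_force: [0.6, -0.1, 0.3]
grip_width: 0.0286
```

```bash
python3 st.py 0.55 -0.08 0.3 -1.9 w30; python3 - <<'E'
from h import *
from bench import r
o,f=pickle.load(open("w30.pkl","rb"));T=tcpT(o);W=cloud(f,T);ux=np.array([.99945,-.0331]);uy=np.array([.0331,.99945])
X,Y,Z=[W[...,i] for i in range(3)]
for nm,m in (("rim",(Z>.018)&(Z<.029)&(X>.69)&(X<.74)&(Y<-.03)&(Y>-.135)),("lip",(Z>.029)&(Z<.04)&(X>.6)&(X<.66)&(Y<-.03)&(Y>-.135))):
    k,l,s,c=cv2.connectedComponentsWithStats(m.astype(np.uint8));P=W[l==1+np.argmax(s[1:,4])]; u=P[:,:2]@ux;v=P[:,:2]@uy; print(nm,np.percentile(u,[1,99]),np.percentile(v,[1,99]),len(P))
for n in ("top","scene"):
    f=r.grab_frame(n); im=f["color"][:,:,::-1]
    im=im[85:265,140:420] if n=="top" else im[160:340,140:360]
    cv2.imwrite(f"pics/{n}9.png",cv2.resize(im,None,fx=2.8,fy=2.8,interpolation=cv2.INTER_CUBIC))
E
```

```text
19.45 [ 0.5113 -0.0738  0.3432] F [ 0.6 -0.1  0.3] M [0.01 0.03 0.01] w 0.0286
yaw -1.9 twist deg [ 0.4  -1.47 -0.07] scaled [ 0.0033 -0.0122 -0.0006] | shift(now axes)/.12 [0.3144 0.0378 0.3684] | shift(after turn)/.12 [0.3237 0.0407 0.36  ]
yaw 178.1 twist deg [ -2.3   -0.63 179.92] scaled [-0.0192 -0.0052  1.4993] | shift(now axes)/.12 [0.3144 0.0378 0.3684] | shift(after turn)/.12 [-0.3237 -0.0407  0.36  ]
rim [0.70668643 0.73482811] [-0.10879371 -0.01019522] 1005
lip [0.63697358 0.64526236] [-0.07889149 -0.04012279] 459
```

View pics/w30.png

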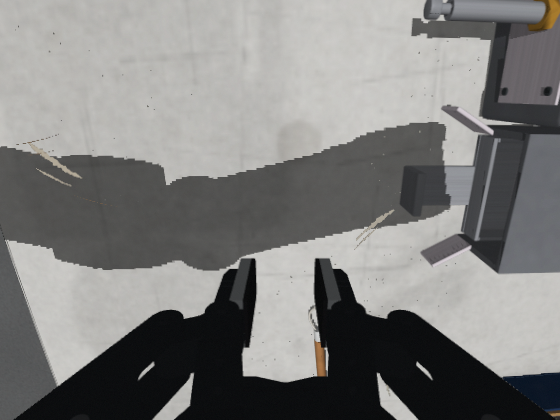

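View pics/scene9.png

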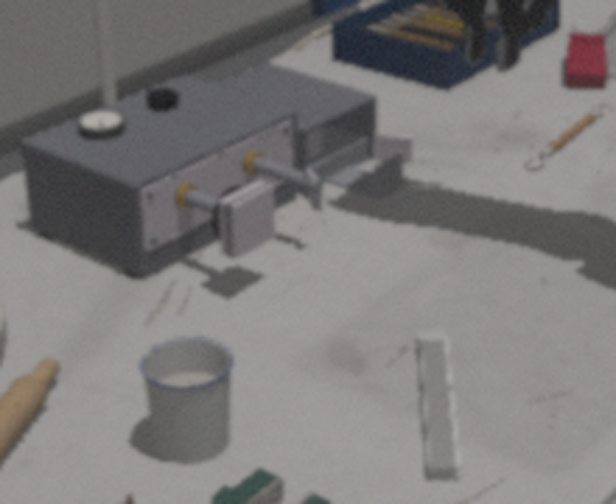

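View pics/top9.png

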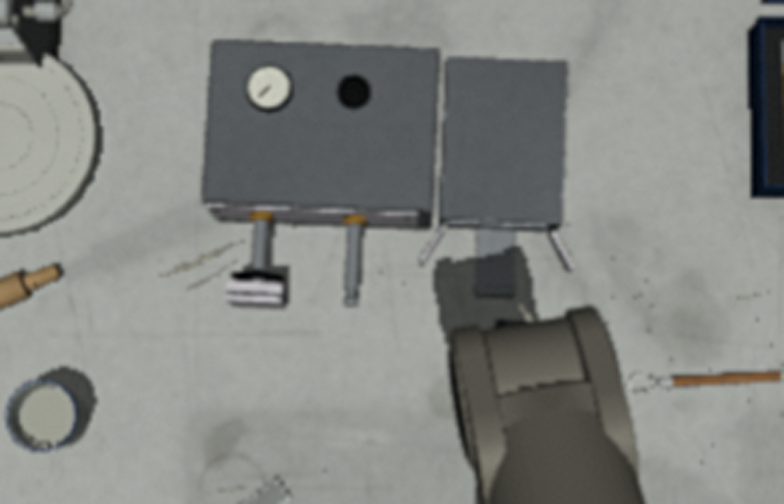

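```bash
python3 -c "
from bench import r
print(r.hand_in())"
```

```text
the job is handed in; nothing more can be done
None
```

The silencer is off its tube and in the tray, and the tray is fully home in its bay. I handed the job in at about 19.5 s with the gripper clear of everything. I pinched the ring in (jaw reading 39.8 mm against 41 mm expected with the ring fully in) and kept it pinched for about 60 mm of straight draw. I then set the silencer upright in the tray, let go, and pushed the tray in by its lip.

**Last checks:**
- **Tray:** it no longer moved under a push of about 27 N. Its lip measures about 1 mm from its home position, its rear wall about 0.7 mm, and it sits about 0.5 mm from the middle of the bay.
- **Silencer:** it was seen in the tray until the roof covered it, but I have not seen it since.
- **Rest of the scene:** the final pictures show the tube empty, the blanking cap in place, and the cup, clear bar and loop tool apparently where they were. I judged those three by eye and did not measure them.

**What went less well:**
- **Set-down:** the wrist force briefly reached about 43 N when the silencer met the tray floor. I backed off before letting go.
- **Gripping the lip:** while I moved the tray by the gripped lip, the force peaked at about 55 N. I let go and pushed from behind the lip with open jaws instead. I don't know whether either peak counts against the 40 N limit for the arm and gripper body; the contact was through the fingers. Both stayed under the 120 N wrist limit.
- **Cameras:** the top and wrist cameras disagreed by about 2.5 mm sideways at the bay, so I compared positions only within one view.

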